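# Clear the bench: spares through the stores hatch, mallets into their rings

## Robot

A 6-joint arm with a two-finger parallel gripper is mounted at the origin on a cart in front of the work surface, level with it; the furniture and walls round the work are solid. World frame = base frame: x ahead of the robot, y to its left, z up, the work surface at z = 0. Lengths are in m, angles in rad, forces in N, time in s.
With the tool pointing down it reaches from about 0.3 to 0.775 m from the base axis. Payload 14.6 kg.
Tool frame: the origin (TCP) lies at the very end of the fingers, on their centre line; the grasp point (between the pads) lies 19 mm behind it; y points along the fingers, z is the direction in which the jaws open and shut, and the axes are right-handed (so a half turn about y gives the same grasp; the last joint's range is limited). The gripper opens to 94 mm and grips with 3 to 60 N. Pads are 16 mm wide; open, the fingers measure 119 mm over their backs; the gripper's body (75 mm by 177 mm) begins 78 mm behind the grasp point.
Start: joints at [-1.385, 0.3, 1.521, -0, 1.321, -0.067], TCP at [0.138, -0.533, 0.205] pointing down, gripper open.
Joint ranges: [-3.03, 3.03], [-0.79, 2.21], [0.23, 2.52], [-1.04, 4.18], [0, 3.07], [-2.55, 2.55]. Speed limits (rad/s): [2.22, 2.22, 2.57, 3.14, 3.14, 3.14].

## Interface

Orientations are given as a 3x3 rotation matrix whose columns are the frame's x, y, z axes.
In Python, from plant import observe, camera, get_calibration, close_job, look_for, masks_of, mark_of gives the robot as it stands.
- The arm moves only by the tool servo_tool, never from a script. Its arguments are lists of equal length, an entry for each row: "gripper": the closure in counts, from 0 (fully open) to 255 (shut); "linear": the shift along the tool's x, y, z scaled (see below), a list of three; "rotation": the turn, a rotation vector about the tool's x, y, z scaled (see below), a list of three. A call has 1 to 20 rows; each row is the pose to reach, as a shift and turn from the pose commanded when the call began, along the tool's axes at that moment; what a row does not reach only later rows make up. The controller multiplies each number of a shift by 300 mm and each number of a turn by pi/2 rad. A row lasts 1/12 s, in which the tool goes at most 41.7 mm and 7.16 degrees, less where a joint would pass 70% of its speed; a pose out of reach is approached as far as the arm can. A call with a number of a shift or a turn outside -1 to 1 is refused whole. A call with a gripper value outside its range is refused whole. The fingers move at their own pace and stop on an object; the grip force is fixed at half the most. Time passes only in rows, so rows that repeat a pose let the fingers close. It gives the time, the measured TCP pose, the force and the opening at its end, in the units of the state.
- observe(): the state, without advancing time (a new reading comes with each control period).
- camera(name): name is "scene" or "top"; returns the picture (384x512x3 uint8, red, green, blue); there is no depth.
- get_calibration(name): a dict with "fx", "fy", "cx", "cy" (pixels), "world_to_cam" (4x4, takes a point from world to camera coordinates). Camera axes: x right, y up, looking along -z (the intrinsics and any distortion apply to the point x, -y, -z); pixel columns grow to the right and rows downward; lengths in m; the calibration is good to about 2 mm. A picture is of the moment at which its call begins. get_calibration takes no time and is no camera call.
- close_job(): hands the job in, once; it reports no verdict.
Trained networks look in the newest picture that a camera, given by its name, has taken for a name from the list of things; names that differ only in an ending like _2 or _b are one class to them, and where a whole thing is asked for, a point or a joint stands for the part that bears it (a point fixed in the world has none). Each returns a list of dicts, best first, with "conf" (0 to 1); they miss things now and then, are a little off and sometimes report something else, mostly with a low value. They report only what shows in the picture. A call takes as long as a camera call. They do not tell look-alikes from the thing itself.
- look_for(query, camera): "location" ([row, column] in pixels, amid what is visible of it).
- masks_of(query, camera): "region" (384x512 bool, what is visible of it) and "location" ([row, column] in pixels, amid what is visible of it).
- mark_of(query, camera): "location" ([row, column] in pixels: a listed point, or the origin of a listed thing).
The state is a dict: "time": time; "joint_pos": joint angles; "qd": joint speeds; "joint_efforts": joint torques, N m; "ee_pos": TCP position; "orientation": TCP orientation; "wrist_force": force on the tool from outside, world axes, zero at the start; "torque": the same for the moment, N m; "gripper_width": finger opening in m.
Only numpy, scipy, OpenCV 4.12 (cv2) and the standard library are available. Lean on these libraries where they do the work, as an engineer would, in place of code of your own. Each camera call takes 0.05 s, during which the arm holds its last target. There are 200 camera calls.

## Task

The job at the bench is finished, so clear it: pass every red carton through the two-door stores hatch so that all end in the locker at its bottom, never having both doors open at the same time, and leave both doors shut. Hang every mallet in the rack, handle first down through a ring of its own until the head rests on the ring.

Things in the scene. Friction and masses are not known exactly. Their poses are not given: they have to be found in the camera images.
- carton_1: small red cardboard carton of a boxed spark plug, 30 x 90 x 30 mm (x, y, z), long axis = its y; starts lying on the desk. Origin: centre of its underside. All cartons are alike; two or three are present.
- carton_2: small red cardboard carton of a boxed spark plug, 30 x 90 x 30 mm (x, y, z), long axis = its y; starts lying on the desk. Origin: centre of its underside. All cartons are alike; two or three are present.
- carton_3: small red cardboard carton of a boxed spark plug, 30 x 90 x 30 mm (x, y, z), long axis = its y; starts lying on the desk. Origin: centre of its underside. All cartons are alike; two or three are present.
- mallet_1: soft-faced mallet lying on the desk: cylindrical head 38 mm in diameter and 60 mm long (along its y axis; flat end faces; black, dark steel middle), round wooden handle 23 mm in diameter along its +x axis. Origin: centre of the head, 19 mm above the desk when lying; the handle reaches to 150 mm from the origin. 0.25 kg, nearly all in the head. One or two are present; at the start the handle points forward and to the left, away from the robot.
- mallet_1_butt (a point): free end of the handle of mallet_1, 150 mm from the head centre
- mallet_2: soft-faced mallet lying on the desk: cylindrical head 38 mm in diameter and 60 mm long (along its y axis; flat end faces; black, dark steel middle), round wooden handle 23 mm in diameter along its +x axis. Origin: centre of the head, 19 mm above the desk when lying; the handle reaches to 150 mm from the origin. 0.25 kg, nearly all in the head. One or two are present; at the start the handle points forward and to the left, away from the robot.
- mallet_2_butt (a point): free end of the handle of mallet_2, 150 mm from the head centre
- hatch: fixed two-door stores hatch, a grey box 170 mm (x) by 130 mm (y), 200 mm high, with a clear front pane towards the robot. Origin: centre of its underside, z up. Above is the chamber (open to the top when the outer door is open; 160 x 120 mm inside, floor = the inner door at 112 mm, rim at 203 mm where the door rails stand); below is the locker (160 x 120 mm inside, 103 mm deep). Door rails run out to its y = +120 mm (at 203 mm height) and y = -185 mm (at 116 mm height).
- chamber (a point): centre of the chamber floor (top of the shut inner door), axes as the hatch
- locker (a point): centre of the locker floor, 5 mm above the desk, axes as the hatch
- outer_door (a joint): outer door of the hatch, the sliding plate on top at 196 to 200 mm: 0 = shut, 0.122 m = fully open, slid along the hatch's +y (to the left); may start partly open; stays where it is left, about 2 N of friction
- outer_door_grip (a point): where to grip the outer door's upright black tab: 10 mm thick (along the hatch's y), 44 mm wide (x), its top 16 mm above this point and the door plate 30 mm below it; moves with the door
- inner_door (a joint): inner door of the hatch, the sliding plate between chamber and locker: 0 = shut, 0.122 m = fully open, slid along the hatch's -y (to the right), which lets what lies on it fall into the locker; stays where it is left, about 2 N of friction
- inner_door_grip (a point): where to grip the inner door's upright black tab, which stands outside the hatch's right (-y) side near the front corner, 28 mm clear of the wall: 10 mm thick (along the hatch's y), 44 mm wide (x), its top 16 mm above this point, which is 27 mm above the hatch's rim; moves with the door
- mallet_rack: fixed mallet rack: base plate, post and crossbar (the crossbar 95 mm behind the rings along its x and 14 mm lower than their upper rims) carrying two upright-axis steel rings. Origin: on the desk midway below the rings
- ring_left (a point): centre of the upper rim of the left ring (at y = +66 mm of the rack, 155 mm above the desk): inside diameter 39 mm, outside 50 mm, 18 mm high, open below down to the 10 mm base plate
- ring_right (a point): centre of the upper rim of the right ring (at y = -66 mm of the rack, 155 mm above the desk): inside diameter 39 mm, outside 50 mm, 18 mm high, open below down to the 10 mm base plate
Not all that is in view belongs to the job. Leave any grey look-alike of the carton_3 alone.

How it is judged:
By the outcome, as a careful person would: the job done as asked, in the order asked, and still so for the second after the job is handed in, with the robot touching nothing.
Of mallet_1, mallet_2 only 1 to 2 are there at a start; the rules pass over those that are not, and their reading is None.
Of carton_1, carton_2, carton_3 only 2 to 3 are there at a start; the rules pass over those that are not, and their reading is None.
At some moment in a run one of carton_1, carton_2, carton_3, mallet_1, mallet_2 may be knocked a few centimetres aside while the robot is not near it.
It also fails if it takes over 210 s, if anything falls off the work surface, if the arm or the gripper's body presses on something with over 40 N, if the wrist force passes 120 N, or if a joint passes its speed limit or range.

## Working session

There is one attempt and no reset: what is moved stays moved. The work goes in short steps, Python scripts to look and compute and a tool call to move; the robot and the scene stay as the last step left them, time stands still between calls to the robot, and variables do not carry over. Pictures are saved under pics/ and viewed, about 12 in all and at most 16, crops included, and the job is handed in when it is done.

Besides the shell and the picture viewer there is one more tool, called after "Request:" as name(argument=value, ...) on one line, values as JSON. servo_tool: Moves the arm, as the interface text tells. Its arguments: {"type":"object","properties":{"gripper":{"type":"array"},"linear":{"type":"array"},"rotation":{"type":"array"}},"required":["gripper","linear","rotation"]}

```bash
ls; mkdir -p pics; python3 - <<'E'
from plant import *
import cv2,numpy as np
for n in("scene","top"):
    im=camera(n); cv2.imwrite(f"pics/{n}0.png",cv2.resize(im[:,:,::-1],(800,600),interpolation=cv2.INTER_CUBIC))
    c=get_calibration(n); print(n,{k:(np.round(v,3).tolist()) for k,v in c.items()})
    for q in("carton_1","mallet_1","mallet_1_butt","hatch","chamber","outer_door_grip","inner_door_grip","mallet_rack","ring_left","ring_right"):
        print(q,[(round(d["conf"],2),np.round(d["location"],1).tolist()) for d in mark_of(q,n)])
print(observe())
E
```

```text
pics
scene {'fx': 353.812, 'fy': 353.812, 'cx': 251.757, 'cy': 190.82, 'world_to_cam': [[-0.831, -0.556, -0.007, 0.482], [0.238, -0.366, 0.899, -0.249], [-0.503, 0.746, 0.437, -1.042], [0.0, 0.0, 0.0, 1.0]]}
carton_1 [(0.83, [239.1, 221.5]), (0.77, [223.0, 295.2]), (0.61, [215.7, 310.7])]
mallet_1 [(0.96, [256.0, 257.3]), (0.77, [294.2, 212.0])]
mallet_1_butt [(0.84, [271.6, 213.8])]
hatch [(0.58, [218.8, 242.3])]
chamber [(0.8, [189.1, 242.5])]
outer_door_grip [(0.6, [162.9, 241.8])]
inner_door_grip [(0.44, [154.2, 266.5])]
mallet_rack [(0.7, [191.8, 321.4])]
ring_left [(0.96, [158.8, 312.9])]
ring_right [(0.87, [157.1, 338.2])]
top {'fx': 403.367, 'fy': 403.367, 'cx': 251.777, 'cy': 190.825, 'world_to_cam': [[0.253, -0.967, -0.003, -0.064], [0.757, 0.196, 0.623, -0.521], [-0.602, -0.16, 0.782, -1.487], [0.0, 0.0, 0.0, 1.0]]}
carton_1 [(0.71, [200.6, 230.2])]
mallet_1 [(0.69, [221.6, 218.0]), (0.6, [214.7, 175.7]), (0.27, [171.9, 270.6])]
mallet_1_butt [(0.57, [205.4, 195.8])]
hatch []
chamber []
outer_door_grip [(0.86, [167.8, 268.3])]
inner_door_grip []
mallet_rack []
ring_left [(
[... 232 characters left out ...]
 -6.65775759e-02]), 'qd': array([-1.18189994e-03,  1.74739897e-04,  7.39396218e-04,  1.44401920e-03,
        8.38059817e-04,  7.52043068e-05]), 'joint_efforts': array([ 1.13796068e-03, -5.31660140e+01, -3.52918553e+01,  7.08248396e-02,
        2.13010126e-02,  1.58881804e-06]), 'ee_pos': array([ 0.13757282, -0.53250878,  0.20545125]), 'orientation': array([[-9.68222643e-01,  3.77669202e-05,  2.50089809e-01],
       [-2.50089808e-01,  1.21443538e-05, -9.68222644e-01],
       [-3.96039664e-05, -9.99999999e-01, -2.31331650e-06]]), 'wrist_force': array([ 0.56655766, -0.09511428, -0.17978385]), 'torque': array([1.79725933e-02, 6.75007908e-05, 2.16572843e-02]), 'gripper_width': 0.0938689406343322}
```

View pics/scene0.png

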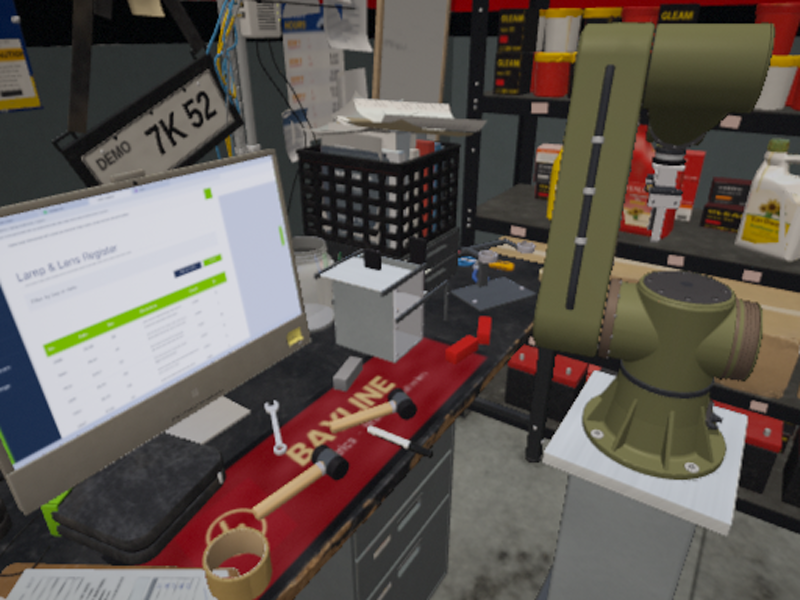

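View pics/top0.png

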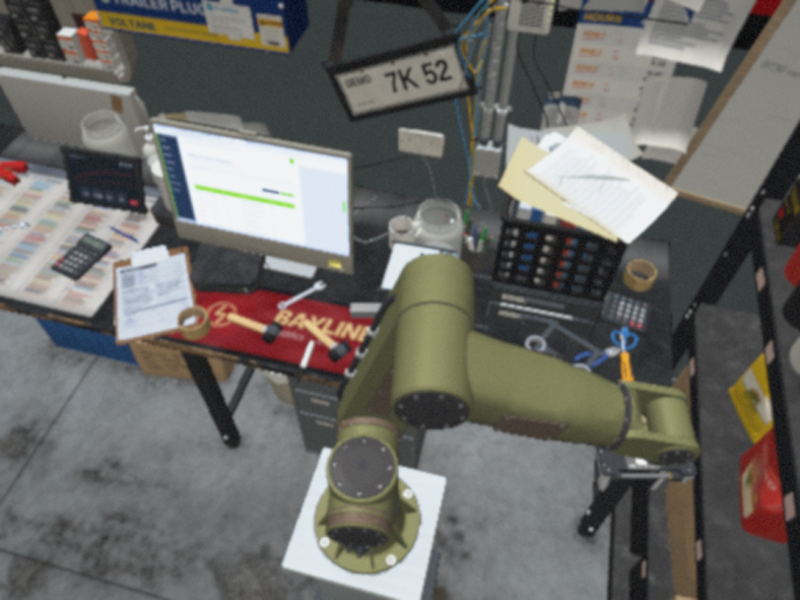

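The scene view shows two red cartons at 800-px (463,348) and (485,330), and a grey look-alike at (347,372). The two mallet heads are at (330,462) and (403,404), the hatch is at (375,305) with its outer tab at (372,258), and the rack is at (490,290). In the top view the arm hides the hatch.

```bash
cat > h.py <<'E'
from plant import *
import cv2,numpy as np
np.set_printoptions(precision=4,suppress=True)
def proj(n,P):
    c=get_calibration(n);p=c["world_to_cam"]@np.append(P,1)
    return np.array([c["cy"]-c["fy"]*p[1]/-p[2], c["cx"]+c["fx"]*p[0]/-p[2]])  # row,col
def ray(n,rc):
    c=get_calibration(n);T=np.array(c["world_to_cam"]);R=T[:3,:3]
    d=R.T@np.array([(rc[1]-c["cx"])/c["fx"],-(rc[0]-c["cy"])/c["fy"],-1]);return -R.T@T[:3,3],d
def onz(n,rc,z):
    o,d=ray(n,rc);return o+d*(z-o[2])/d[2]
def crop(n,r0,r1,c0,c1,name,s=None,im=None):
    im=camera(n) if im is None else im
    a=im[r0:r1,c0:c1,::-1];s=s or min(800/(c1-c0),600/(r1-r0))
    cv2.imwrite(f"pics/{name}.png",cv2.resize(a,None,fx=s,fy=s,interpolation=cv2.INTER_CUBIC));return im
def marks(q,n):
    return [(round(d["conf"],2),np.array(d["location"])) for d in mark_of(q,n)]
def mv(n,q):  # mask
    return masks_of(q,n)
E
python3 - <<'E'
from h import *
for n,rc,z,l in [("scene",(223,295.2),0,"cartA"),("scene",(215.7,310.7),0,"cartB"),("scene",(239.1,221.5),0,"grey"),("scene",(256,257.3),.019,"M1"),("scene",(294.2,212),.019,"M2"),("top",(221.6,218),.019,"M1t"),("top",(214.7,175.7),.019,"M2t"),("scene",(271.6,213.8),.019,"butt?"),
 ("scene",(218.8,242.3),0,"hatch"),("scene",(189.1,242.5),.112,"chamber"),("scene",(162.9,241.8),.23,"outg"),("scene",(154.2,266.5),.23,"ing"),("scene",(191.8,321.4),0,"rack"),("scene",(158.8,312.9),.155,"rl"),("scene",(157.1,338.2),.155,"rr"),("top",(205.4,195.8),.019,"buttt")]:
    print(l,n,onz(n,rc,z))
im=crop("scene",130,250,200,360,"s1")
E
```

```text
cartA scene [ 0.4338 -0.0722  0.    ]
cartB scene [ 0.4091 -0.1531  0.    ]
grey scene [0.5968 0.1623 0.    ]
M1 scene [0.4267 0.1973 0.019 ]
M2 scene [0.4357 0.4068 0.019 ]
M1t top [0.4414 0.203  0.019 ]
M2t top [0.4294 0.3964 0.019 ]
butt? scene [0.4918 0.3306 0.019 ]
hatch scene [0.6161 0.0102 0.    ]
chamber scene [ 0.6296 -0.0138  0.112 ]
outg scene [0.6103 0.0142 0.23  ]
ing scene [ 0.5841 -0.1079  0.23  ]
rack scene [ 0.4601 -0.3696  0.    ]
rl scene [ 0.499 -0.341  0.155]
rr scene [ 0.4179 -0.4173  0.155 ]
buttt top [0.5005 0.3271 0.019 ]
```

View pics/s1.png

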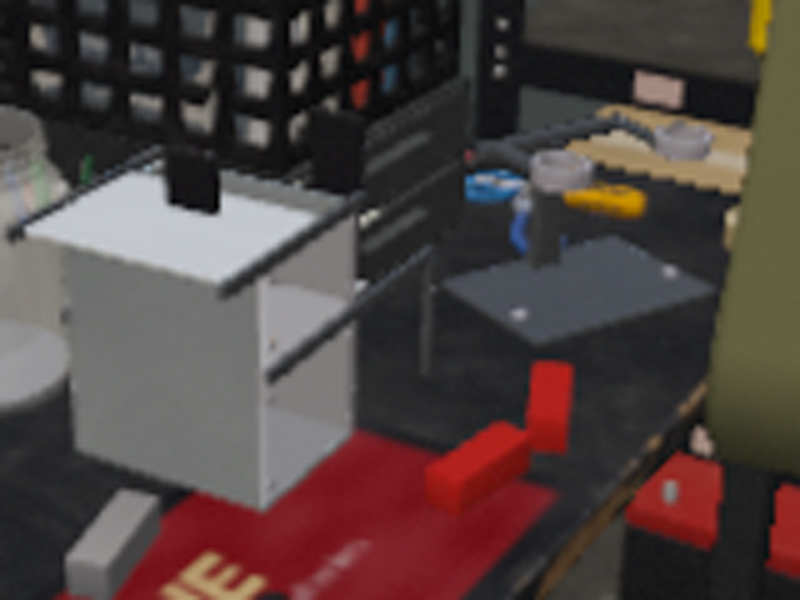

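```bash
cat >> h.py <<'E'
from scipy.spatial.transform import Rotation as Ro
def down(psi):  # tool down, z axis (jaws) at azimuth psi (deg)
    p=np.radians(psi);z=np.array([np.cos(p),np.sin(p),0]);y=np.array([0,0,-1.]);return np.c_[np.cross(y,z),y,z]
def plan(wps,start=None):
    """wps: list of (pos,R or None). prints scaled shift/turn from start pose"""
    s=observe();p0,R0=start or (s["ee_pos"],s["orientation"]);pp,Rp=p0,R0
    for p,R in wps:
        R=Rp if R is None else R;p=np.array(p)
        l=R0.T@(p-p0)/.3; w=Ro.from_matrix(R0.T@R).as_rotvec()/(np.pi/2)
        n=max(np.linalg.norm(p-pp)/.0417,np.degrees(Ro.from_matrix(Rp.T@R).magnitude())/7.16)
        print("lin",np.round(l,3).tolist(),"rot",np.round(w,3).tolist(),"rows>=%.1f"%n,"world",np.round(p,3).tolist());pp,Rp=p,R
E
python3 - <<'E'
from h import *
for n in("scene","top"): print(n,ray(n,(0,0))[0])
plan([((.2,-.52,.4),None),((.45,-.1,.42),None),((.40,.25,.42),None)])
plan([((.40,.25,.42),down(-20)),((.1,.5,.42),down(10))],(np.array((.40,.25,.42)),observe()["orientation"]))
E
```

```text
scene [-0.0642  0.9541  0.6829]
top [-0.4845 -0.1969  1.4878]
lin [-0.212, -0.649, 0.012] rot [0.0, 0.0, 0.0] rows>=4.9 world [0.2, -0.52, 0.4]
lin [-1.369, -0.715, -1.135] rot [0.0, 0.0, 0.0] rows>=11.7 world [0.45, -0.1, 0.42]
lin [-1.499, -0.715, -2.307] rot [0.0, 0.0, 0.0] rows>=8.5 world [0.4, 0.25, 0.42]
lin [0.0, 0.0, 0.0] rot [0.0, -0.617, -0.0] rows>=7.8 world [0.4, 0.25, 0.42]
lin [0.76, 0.0, -1.057] rot [0.0, -0.95, -0.0] rows>=9.4 world [0.1, 0.5, 0.42]
```

Request:
servo_tool(gripper=[0, 0, 0, 0, 0, 0, 0, 0, 0, 0, 0, 0, 0, 0, 0], linear=[[0, -0.7, 0], [0, -0.7, 0], [0, -0.7, 0], [0, -0.7, 0], [0, -0.7, 0], [-0.95, -0.7, -0.7], [-0.95, -0.7, -0.7], [-0.95, -0.7, -0.7], [-0.95, -0.7, -0.7], [-0.95, -0.7, -0.7], [-0.95, -0.7, -0.7], [-0.95, -0.7, -0.7], [-0.95, -0.7, -0.7], [-0.95, -0.7, -0.7], [-0.95, -0.7, -0.7]], rotation=[[0, 0, 0], [0, 0, 0], [0, 0, 0], [0, 0, 0], [0, 0, 0], [0, 0, 0], [0, 0, 0], [0, 0, 0], [0, 0, 0], [0, 0, 0], [0, 0, 0], [0, 0, 0], [0, 0, 0], [0, 0, 0], [0, 0, 0]])

```text
time: 2.4
ee_pos: [0.3628, -0.2551, 0.4157]
orientation: [[-0.967, 0.001, 0.254], [-0.254, 0.0, -0.967], [-0.001, -1.0, 0.0]]
wrist_force: [-0.5, -0.0, -0.4]
gripper_width: 0.0941
```

Request:
servo_tool(gripper=[0, 0, 0, 0, 0, 0, 0, 0], linear=[[-0.52, 0, -0.82], [-0.52, 0, -0.82], [-0.52, 0, -0.82], [-0.52, 0, -0.82], [-0.52, 0, -0.82], [-0.52, 0, -0.82], [-0.52, 0, -0.82], [-0.52, 0, -0.82]], rotation=[[0, 0, 0], [0, 0, 0], [0, 0, 0], [0, 0, 0], [0, 0, 0], [0, 0, 0], [0, 0, 0], [0, 0, 0]])

```text
time: 3.07
ee_pos: [0.4514, 0.024, 0.4149]
orientation: [[-0.967, -0.001, 0.255], [-0.255, 0.001, -0.967], [0.001, -1.0, -0.001]]
wrist_force: [-0.2, 0.2, -0.7]
gripper_width: 0.0938
```

Request:
servo_tool(gripper=[0, 0, 0, 0, 0, 0, 0, 0, 0], linear=[[0.06, 0, -0.95], [0.06, 0, -0.95], [0.06, 0, -0.95], [0.06, 0, -0.95], [0.06, 0, -0.95], [0.06, 0, -0.95], [0.06, 0, -0.95], [0.06, 0, -0.95], [0.06, 0, -0.95]], rotation=[[0, -0.65, 0], [0, -0.65, 0], [0, -0.65, 0], [0, -0.65, 0], [0, -0.65, 0], [0, -0.65, 0], [0, -0.65, 0], [0, -0.65, 0], [0, -0.65, 0]])

```text
time: 3.82
ee_pos: [0.3615, 0.2914, 0.4151]
orientation: [[-0.284, -0.0, 0.959], [-0.959, -0.001, -0.284], [0.001, -1.0, -0.0]]
wrist_force: [0.4, -0.6, 0.2]
gripper_width: 0.0941
```

Request:
servo_tool(gripper=[0, 0, 0, 0, 0, 0, 0, 0, 0, 0], linear=[[-0.44, 0, -0.97], [-0.44, 0, -0.97], [-0.44, 0, -0.97], [-0.44, 0, -0.97], [-0.44, 0, -0.97], [-0.44, 0, -0.97], [-0.44, 0, -0.97], [-0.44, 0, -0.97], [-0.44, 0, -0.97], [-0.44, 0, -0.97]], rotation=[[0, 0, 0], [0, 0, 0], [0, 0, 0], [0, 0, 0], [0, 0, 0], [0, 0, 0], [0, 0, 0], [0, 0, 0], [0, 0, 0], [0, 0, 0]])

```text
time: 4.65
ee_pos: [0.1227, 0.502, 0.4151]
orientation: [[-0.295, 0.0, 0.956], [-0.956, -0.001, -0.295], [0.001, -1.0, 0.0]]
wrist_force: [-1.0, 0.1, 0.3]
gripper_width: 0.0942
```

```bash
python3 - <<'E'
from h import *
s=observe();print(s["time"],s["ee_pos"],s["joint_pos"])
im=camera("top");crop("top",140,290,150,390,"t1",im=im);crop("top",140,290,150,390,"x",im=im)
np.save("t1.npy",im)
Z=dict(carton_1=0,mallet_1=.019,mallet_1_butt=.019,hatch=0,chamber=.112,outer_door_grip=.230,inner_door_grip=.230,mallet_rack=0,ring_left=.155,ring_right=.155)
for q,z in Z.items():
    for c,l in marks(q,"top"): print(q,c,l,onz("top",l,z))
E
```

```text
4.65 [0.1227 0.502  0.4151] [ 1.2603  0.1627  1.2145 -0.0003  1.765   1.5594]
carton_1 0.79 [246.2 300.3] [ 0.4211 -0.1686  0.    ]
carton_1 0.67 [202.8 232.1] [0.5693 0.177  0.    ]
carton_1 0.57 [243.2 271.4] [ 0.4046 -0.0465  0.    ]
hatch 0.61 [200.5 272. ] [0.6284 0.002  0.    ]
chamber 0.56 [185.7 272.6] [0.625  0.0027 0.112 ]
outer_door_grip 0.89 [166.9 269.2] [0.6253 0.0219 0.23  ]
inner_door_grip 0.82 [180.9 291.8] [ 0.574  -0.0843  0.23  ]
mallet_rack 0.8 [248.1 349.7] [ 0.4646 -0.3726  0.    ]
ring_left 0.86 [219.7 343.5] [ 0.4904 -0.3164  0.155 ]
ring_left 0.72 [169.  270.3] [0.6806 0.0275 0.155 ]
ring_right 0.74 [239.2 372.3] [ 0.4272 -0.4342  0.155 ]
```

View pics/t1.png

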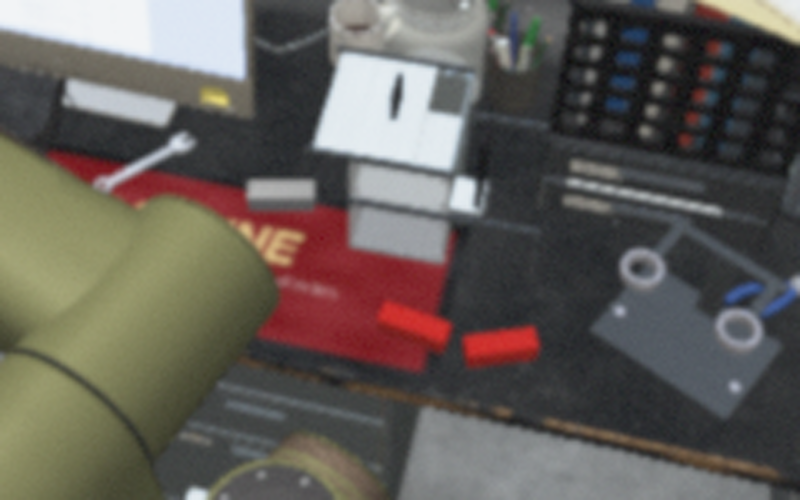

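```bash
cat > fit.py <<'E'
from h import *
from scipy.optimize import minimize,least_squares
def hull(n,x,y,yaw,dim,z0=0):
    c,s=np.cos(yaw),np.sin(yaw);P=[]
    for a in(-.5,.5):
        for b in(-.5,.5):
            for k in(0,1):
                u,v=a*dim[0],b*dim[1];P.append(proj(n,[x+c*u-s*v,y+s*u+c*v,z0+k*dim[2]])[::-1])
    return cv2.convexHull(np.array(P,np.float32))
def boxfit(masks,x0,dim=(.03,.09,.03)):
    S=8
    def cost(p):
        t=0
        for n,m in masks.items():
            r=np.zeros(m.shape,np.uint8);h=hull(n,*p,dim)
            cv2.fillConvexPoly(r,np.round((h+.5)*16).astype(np.int32),255,shift=4,lineType=cv2.LINE_AA)
            r=r/255.;t+=1-np.minimum(r,m).sum()/np.maximum(r,m).sum()
        return t
    best=min((minimize(cost,[*x0,y],method="Nelder-Mead",options=dict(initial_simplex=[[*x0,y],[x0[0]+.02,x0[1],y],[x0[0],x0[1]+.02,y],[*x0,y+.3]])) for y in np.arange(0,3.1,.5)),key=lambda r:r.fun)
    return best.x,best.fun
def redmask(im,near,rad=25):
    h=im.astype(int);m=((h[...,0]>170)&(h[...,1]<75)&(h[...,2]<75)).astype(np.uint8)
    k,l=cv2.connectedComponents(m)
    yy,xx=np.nonzero(l);i=np.argmin((yy-near[0])**2+(xx-near[1])**2)
    return (l==l[yy[i],xx[i]]).astype(float)
def rigid(obs,x0):  # obs: (cam,(row,col),local xyz,w)
    def f(p):
        c,s=np.cos(p[2]),np.sin(p[2]);r=[]
        for n,rc,L,w in obs:
            r+=list(w*(proj(n,[p[0]+c*L[0]-s*L[1],p[1]+s*L[0]+c*L[1],L[2]])-rc))
        return r
    o=least_squares(f,x0,loss="soft_l1");return o.x,np.reshape(f(o.x),(-1,2))
E
python3 - <<'E'
from fit import *
top=np.load("t1.npy")
s1=cv2.imread("pics/s1.png")[:,:,::-1];s=np.zeros((384,512,3),np.uint8);s[130:250,200:360]=cv2.resize(s1,(160,120),interpolation=cv2.INTER_AREA)
for a,b,x0 in [((237.8,274.5),(223,293),(.42,-.06)),((244,300),(211,310),(.415,-.16))]:
    mt,ms=redmask(top,a),redmask(s,b);print(mt.sum(),ms.sum())
    for M in({"top":mt},{"scene":ms},{"top":mt,"scene":ms}):
        p,f=boxfit(M,x0);print(p[:2],np.degrees(p[2])%180,f)
p,r=rigid([("scene",(163,312.4),(0,.066,.155),1),("scene",(157,336.8),(0,-.066,.155),1),("top",(220.1,342.6),(0,.066,.155),1),("top",(238.1,371.7),(0,-.066,.155),1),("scene",(191.8,321.4),(0,0,0),.5),("top",(248.1,349.7),(0,0,0),.5)],[.46,-.37,-.8])
print("rack",p,np.degrees(p[2]),r.tolist())
p,r=rigid([("scene",(231.6,252.4),(-.085,.065,0),1),("scene",(220,215),(.085,.065,0),1),("scene",(216.4,270.4),(-.085,-.065,0),1),("top",(214.1,255),(-.085,.065,0),1),("top",(218.9,283.5),(-.085,-.065,0),1),("top",(200.5,272),(0,0,0),.5),("top",(185.7,272.6),(0,0,.112),.5),("scene",(189.1,242.5),(0,0,.112),.5)],[.62,0,0])
print("hatch",p,np.degrees(p[2]),r.tolist())
c,s=np.cos(p[2]),np.sin(p[2])
for n,l in(("top",(166.9,269.2)),("scene",(162.9,241.8)),("top",(180.9,291.8)),("scene",(154.2,266.5))):
    q=onz(n,l,.23)[:2]-p[:2];print(n,"door pt local",[c*q[0]+s*q[1],-s*q[0]+c*q[1]])
E
```

```text
123.0 76.0Traceback (most recent call last):
  File "<stdin>", line 7, in <module>
  File "fit.py", line 19, in boxfit
    best=min((minimize(cost,[*x0,y],method="Nelder-Mead",options=dict(initial_simplex=[[*x0,y],[x0[0]+.02,x0[1],y],[x0[0],x0[1]+.02,y],[*x0,y+.3]])) for y in np.arange(0,3.1,.5)),key=lambda r:r.fun)
  File "fit.py", line 19, in <genexpr>
    best=min((minimize(cost,[*x0,y],method="Nelder-Mead",options=dict(initial_simplex=[[*x0,y],[x0[0]+.02,x0[1],y],[x0[0],x0[1]+.02,y],[*x0,y+.3]])) for y in np.arange(0,3.1,.5)),key=lambda r:r.fun)
              ~~~~~~~~^^^^^^^^^^^^^^^^^^^^^^^^^^^^^^^^^^^^^^^^^^^^^^^^^^^^^^^^^^^^^^^^^^^^^^^^^^^^^^^^^^^^^^^^^^^^^^^^^^^^^^^^^^^^^^^^^^^^^^^^^^^^^^
    res = _minimize_neldermead(fun, x0, args, callback, bounds=bounds,
                               **options)
    fsim[j] = func(sim[j])
              ~~~~^^^^^^^^
    fx = function(np.copy(x), *(wrapper_args + args))
  File "fit.py", line 15, in cost
    r=np.zeros(m.shape,np.uint8);h=hull(n,*p,dim)
                                   ~~~~^^^^^^^^^^
  File "fit.py", line 8, in hull
    u,v=a*dim[0],b*dim[1];P.append(proj(n,[x+c*u-s*v,y+s*u+c*v,z0+k*dim[2]])[::-1])
                                   ~~~~^^^^^^^^^^^^^^^^^^^^^^^^^^^^^^^^^^^^^
  File "h.py", line 5, in proj
    c=get_calibration(n);p=c["world_to_cam"]@np.append(P,1)
ValueError: time passes only in moves, steps and waits
```

```bash
python3 - <<'E'
import re
t=open("h.py").read()
t=t.replace("def proj(",'import os,pickle\nif not os.path.exists("cal.pkl"): pickle.dump({n:get_calibration(n) for n in("scene","top")},open("cal.pkl","wb"))\nCAL=pickle.load(open("cal.pkl","rb"))\ndef proj(',1).replace("c=get_calibration(n)","c=CAL[n]")
open("h.py","w").write(t)
E
cat > g.py <<'E'
from fit import *
top=np.load("t1.npy")
for d in masks_of("carton_1","top"):
    m=d["region"];print("net",round(d["conf"],2),np.round(d["location"]),m.sum(),top[m].mean(0).round(),top[m].std(0).round())
    q=onz("top",d["location"],.012)
    p,f=boxfit({"top":m.astype(float)},q[:2]);print(p[:2],np.degrees(p[2])%180,f)
p,r=rigid([("scene",(163,312.4),(0,.066,.155),1),("scene",(157,336.8),(0,-.066,.155),1),("top",(220.1,342.6),(0,.066,.155),1),("top",(238.1,371.7),(0,-.066,.155),1),("scene",(191.8,321.4),(0,0,0),.5),("top",(248.1,349.7),(0,0,0),.5)],[.46,-.37,-.8])
print("rack",p,np.degrees(p[2]),r.round(1).tolist())
p,r=rigid([("scene",(231.6,252.4),(-.085,.065,0),1),("scene",(220,215),(.085,.065,0),1),("scene",(216.4,270.4),(-.085,-.065,0),1),("top",(214.1,255),(-.085,.065,0),1),("top",(218.9,283.5),(-.085,-.065,0),1),("top",(200.5,272),(0,0,0),.5),("top",(185.7,272.6),(0,0,.112),.5),("scene",(189.1,242.5),(0,0,.112),.5)],[.62,0,0])
print("hatch",p,np.degrees(p[2]),r.round(1).tolist())
c,s=np.cos(p[2]),np.sin(p[2])
for n,l in(("top",(166.9,269.2)),("scene",(162.9,241.8)),("top",(180.9,291.8)),("scene",(154.2,266.5))):
    q=onz(n,l,.23)[:2]-p[:2];print(n,"door pt local",[c*q[0]+s*q[1],-s*q[0]+c*q[1]])
E
python3 g.py
```

```text
net 0.69 [198. 232.] 185 [138. 134. 134.] [32. 37. 36.]
[0.5896 0.1798] 18.975365736661487 0.16601022972322732
net 0.61 [245. 299.] 200 [173.  44.  42.] [33.  6.  6.]
[ 0.4261 -0.1586] 22.919639476132687 0.22408678056869868
net 0.5 [241. 272.] 171 [178.  44.  42.] [30.  6.  6.]
[ 0.4279 -0.0502] 2.4553688641861666 0.3146458130094093
rack [ 0.459  -0.3715 -0.4472] -25.62205273234192 [[-1.6, 0.0], [-1.4, -0.2], [-0.1, -0.3], [0.2, -0.2], [-0.1, 0.2], [0.5, -0.2]]
hatch [0.6217 0.0002 0.0486] 2.7828838590786567 [[-0.3, 0.6], [-1.0, -0.4], [-0.8, -0.2], [0.0, -0.5], [0.1, -0.4], [0.6, 0.0], [0.3, 0.2], [0.9, -0.2]]
top door pt local [np.float64(0.004724551557100765), np.float64(0.02150894353914294)]
scene door pt local [np.float64(-0.010680497502700993), np.float64(0.01454501560816318)]
top door pt local [np.float64(-0.051696794162517934), np.float64(-0.08210656957454054)]
scene door pt local [np.float64(-0.042776357500397696), np.float64(-0.10613285400395309)]
```

```bash
cat > g2.py <<'E'
from fit import *
top=np.load("t1.npy").astype(int)
s1=cv2.imread("pics/s1.png")[:,:,::-1];s=np.zeros((384,512,3),int);s[130:250,200:360]=cv2.resize(s1,(160,120),interpolation=cv2.INTER_AREA)
print("mat",top[230:234,250:254].mean((0,1)),s[225:228,275:278].mean((0,1)))
def soft(im,near,lo,hi,rad=28):
    m=np.clip((im[...,0]-im[...,1:].max(2)-lo)/(hi-lo),0,1.)
    k,l=cv2.connectedComponents((m>.3).astype(np.uint8));i=l[near]
    g=cv2.dilate((l==i).astype(np.uint8),np.ones((3,3)));return m*g
for a,b,x0 in [((238,274),(223,293),(.42,-.06)),((244,300),(211,310),(.415,-.16))]:
    mt,ms=soft(top,a,80,150),soft(s,b,100,190);print(mt.sum(),ms.sum(),top[a],s[b])
    for M in({"top":mt},{"scene":ms},{"top":mt,"scene":ms}):
        p,f=boxfit(M,x0);print(p[:2],np.degrees(p[2])%180,f)
E
python3 g2.py
```

```text
mat [140.9375  46.8125  53.9375] [123.3333  25.6667  32.7778]
151.9142857142857 59.83333333333333 [198  45  44] [178  31  29]
[ 0.4331 -0.0435] 162.48209496634092 0.38580257413392305
[ 0.4389 -0.0731] 8.564515094882397 0.774721760601406
[ 0.4325 -0.045 ] 2.181097948401037 1.1857670449154907
136.42857142857144 43.722222222222214 [201  50  46] [178  33  30]
[ 0.4306 -0.162 ] 37.328275192606945 0.45829267749337255
[ 0.441  -0.1938] 23.42124095523811 0.7426798682914821
[ 0.4301 -0.1665] 23.68593623686098 1.2207166115504369
```

```bash
cat > g3.py <<'E'
from fit import *
from scipy.ndimage import gaussian_filter as gf
top=np.load("t1.npy").astype(float)
cv=lambda x,y:(140+y/3.3333-.3,150+x/3.3333-.3)
for P in([(385,300),(452,325)],[(463,335),(537,326)]):
    a,b=[onz("top",cv(*q),.03) for q in P];d=b-a;print(a,b,np.linalg.norm(d),np.degrees(np.arctan2(d[1],d[0]))%180-90)
g=gf(top,(.7,.7,0))
m0=((g[...,0]-g[...,1]>55)&(g[...,0]/(g[...,1:].max(2))>2.2)&(g[...,1]-g[...,2]>-3.5)).astype(np.uint8)
for a,x0 in [((238,274),(.42,-.06)),((244,300),(.415,-.16))]:
    m=cv2.morphologyEx(m0,cv2.MORPH_OPEN,np.ones((2,2),np.uint8))
    l=cv2.connectedComponents(m)[1];m=(l==l[a]).astype(float);print(m.sum())
    p,f=boxfit({"top":m},x0);print(p[:2],np.degrees(p[2])%180,f)
    v=top.astype(np.uint8).copy()
E
python3 g3.py
```

```text
[ 0.4454 -0.0088  0.03  ] [ 0.4302 -0.0999  0.03  ] 0.09235309204219973 -9.509188375037454
[ 0.4192 -0.1163  0.03  ] [ 0.4558 -0.2045  0.03  ] 0.09549120587992033 22.57131617473125
230.0
[ 0.4238 -0.053 ] 172.16603526920903 0.12083708027862028
221.0
[ 0.4232 -0.1671] 23.65553154339561 0.14766411751343977
```

```bash
python3 - <<'E'
from fit import *
cv=lambda x,y:(140+y/3.3333-.3,150+x/3.3333-.3)
X,Y,T=.6217,.0002,.0486;c,s=np.cos(T),np.sin(T)
for nm,P,z in(("plate FL",(314,150),.2),("plate BL",(341,52),.2),("gap right back",(476,68),.2),("plate R edge",(436,68),.2),("gap front L",(428,108),.2),("gap front R",(466,115),.2),("plate FR",(455,165),.2),("tab top",(398,75),.246),("tab base",(396,118),.2),("inner tab top",(487,148),.246),("inner tab bot",(483,208),.203)):
    q=onz("top",cv(*P),z)[:2]-[X,Y];print(nm,np.round([c*q[0]+s*q[1],-s*q[0]+c*q[1]],3))
H=lambda x,y,z:np.array([X+c*x-s*y,Y+s*x+c*y,z])
print(H(0,.018,.23),H(-.05,-.098,.23))
# path: current->over tab
S=observe();st=(S["ee_pos"],S["orientation"])
plan([((.36,.29,.42),None)],st)
plan([(H(0,.018,.30),down(92.8))],(np.array([.36,.29,.42]),st[1]))
plan([(H(0,.018,.30),down(-87.2))],(np.array([.36,.29,.42]),st[1]))
E
```

```text
plate FL [-0.087  0.11 ]
plate BL [0.083 0.112]
gap right back [ 0.091 -0.066]
plate R edge [ 0.08  -0.015]
gap front L [ 0.01  -0.017]
gap front R [ 0.008 -0.066]
plate FR [-0.075 -0.065]
tab top [0.016 0.025]
tab base [-0.015  0.02 ]
inner tab top [-0.079 -0.101]
inner tab bot [-0.136 -0.108]
[0.6208 0.0182 0.23  ] [ 0.5765 -0.1001  0.23  ]
lin [0.444, -0.015, 0.965] rot [0.0, 0.0, 0.0] rows>=7.6 world [0.36, 0.29, 0.42]
lin [0.612, 0.4, 1.097] rot [-0.0, -1.22, -0.0] rows>=15.3 world [0.621, 0.018, 0.3]
lin [0.612, 0.4, 1.097] rot [0.0, 0.78, -0.0] rows>=9.8 world [0.621, 0.018, 0.3]
```

Request:
servo_tool(gripper=[0, 0, 0, 0, 0, 0, 0, 0], linear=[[0.44, 0, 0.96], [0.44, 0, 0.96], [0.44, 0, 0.96], [0.44, 0, 0.96], [0.44, 0, 0.96], [0.44, 0, 0.96], [0.44, 0, 0.96], [0.44, 0, 0.96]], rotation=[[0, 0, 0], [0, 0, 0], [0, 0, 0], [0, 0, 0], [0, 0, 0], [0, 0, 0], [0, 0, 0], [0, 0, 0]])

```text
time: 5.92
ee_pos: [0.3609, 0.2891, 0.4155]
orientation: [[-0.294, 0.0, 0.956], [-0.956, -0.0, -0.294], [0.0, -1.0, 0.0]]
wrist_force: [-0.0, 0.3, -0.4]
gripper_width: 0.0941
```

Request:
servo_tool(gripper=[0, 0, 0, 0, 0, 0, 0, 0, 0, 0, 0, 0], linear=[[0.6, 0.3, 1], [0.6, 0.3, 1], [0.6, 0.3, 1], [0.6, 0.3, 1], [0.6, 0.3, 1], [0.6, 0.3, 1], [0.6, 0.3, 1], [0.6, 0.3, 1], [0.6, 0.3, 1], [0.6, 0.3, 1], [0.6, 0.3, 1], [0.6, 0.3, 1]], rotation=[[0, 0.78, 0], [0, 0.78, 0], [0, 0.78, 0], [0, 0.78, 0], [0, 0.78, 0], [0, 0.78, 0], [0, 0.78, 0], [0, 0.78, 0], [0, 0.78, 0], [0, 0.78, 0], [0, 0.78, 0], [0, 0.78, 0]])

```text
time: 6.92
ee_pos: [0.593, 0.0318, 0.3255]
orientation: [[-0.999, -0.0, 0.052], [-0.052, 0.0, -0.999], [0.0, -1.0, -0.0]]
wrist_force: [-0.7, 0.7, 0.7]
gripper_width: 0.0939
```

```bash
cat >> h.py <<'E'
HX,HY,HT=.6217,.0002,.0486
def H(x,y,z): c,s=np.cos(HT),np.sin(HT);return np.array([HX+c*x-s*y,HY+s*x+c*y,z])
HD=np.degrees(HT)
E
python3 - <<'E'
from h import *
s=observe();print(s["time"],s["joint_pos"])
plan([(H(0,.021,.26),down(HD-90)),(H(0,.021,.211),down(HD-90)),(H(0,.096,.211),down(HD-90))])
E
```

```text
6.9167 [-0.0081  0.3465  1.1868  0.0001  1.6084  1.5109]
lin [-0.09, 0.218, 0.04] rot [0.0, 0.002, 0.0] rows>=1.7 world [0.621, 0.021, 0.26]
lin [-0.09, 0.382, 0.04] rot [0.0, 0.002, 0.0] rows>=1.2 world [0.621, 0.021, 0.211]
lin [-0.091, 0.382, -0.21] rot [0.0, 0.002, 0.0] rows>=1.8 world [0.617, 0.096, 0.211]
```

Request:
servo_tool(gripper=[0, 0, 0, 0, 255, 255, 255, 255, 255, 255, 255, 255, 255, 255, 255], linear=[[-0.09, 0.2, 0.04], [-0.09, 0.3, 0.04], [-0.09, 0.38, 0.04], [-0.09, 0.38, 0.04], [-0.09, 0.38, 0.04], [-0.09, 0.38, 0.04], [-0.09, 0.38, 0.04], [-0.09, 0.38, 0.04], [-0.09, 0.38, 0.04], [-0.09, 0.38, 0.04], [-0.09, 0.38, 0.04], [-0.09, 0.38, 0.04], [-0.09, 0.38, 0.04], [-0.09, 0.38, 0.04], [-0.09, 0.38, 0.04]], rotation=[[0, 0, 0], [0, 0, 0], [0, 0, 0], [0, 0, 0], [0, 0, 0], [0, 0, 0], [0, 0, 0], [0, 0, 0], [0, 0, 0], [0, 0, 0], [0, 0, 0], [0, 0, 0], [0, 0, 0], [0, 0, 0], [0, 0, 0]])

```text
time: 8.17
ee_pos: [0.6206, 0.021, 0.2114]
orientation: [[-0.999, -0.0, 0.049], [-0.049, -0.0, -0.999], [0.0, -1.0, 0.0]]
wrist_force: [-1.1, 0.4, 0.1]
gripper_width: 0.0245
```

Request:
servo_tool(gripper=[255, 255, 255, 255, 255, 255, 255, 255], linear=[[0, 0, -0.04], [0, 0, -0.08], [0, 0, -0.12], [0, 0, -0.16], [0, 0, -0.19], [0, 0, -0.21], [0, 0, -0.22], [0, 0, -0.22]], rotation=[[0, 0, 0], [0, 0, 0], [0, 0, 0], [0, 0, 0], [0, 0, 0], [0, 0, 0], [0, 0, 0], [0, 0, 0]])

```text
time: 8.83
ee_pos: [0.6181, 0.0892, 0.2114]
orientation: [[-0.999, 0.002, 0.05], [-0.05, 0.001, -0.999], [-0.003, -1.0, -0.001]]
wrist_force: [9.9, 1.5, -3.7]
gripper_width: 0.0101
```

Request:
servo_tool(gripper=[255, 255, 255, 255], linear=[[0, 0, -0.01], [0, 0, -0.02], [0, 0, -0.03], [0, 0, -0.03]], rotation=[[0, 0, 0], [0, 0, 0], [0, 0, 0], [0, 0, 0]])

```text
time: 9.17
ee_pos: [0.6179, 0.0978, 0.2114]
orientation: [[-0.999, 0.003, 0.049], [-0.049, 0.001, -0.999], [-0.003, -1.0, -0.0]]
wrist_force: [11.4, 1.9, -4.2]
gripper_width: 0.0103
```

Request:
servo_tool(gripper=[255, 255, 255, 255], linear=[[0, 0, -0.01], [0, 0, -0.02], [0, 0, -0.03], [0, 0, -0.03]], rotation=[[0, 0, 0], [0, 0, 0], [0, 0, 0], [0, 0, 0]])

```text
time: 9.5
ee_pos: [0.6178, 0.0993, 0.2114]
orientation: [[-0.999, 0.002, 0.045], [-0.045, -0.011, -0.999], [-0.002, -1.0, 0.011]]
wrist_force: [10.3, -44.3, -1.6]
gripper_width: 0.0101
```

```bash
python3 - <<'E'
from h import *
s=observe();print(s["time"],s["joint_pos"],s["ee_pos"],s["wrist_force"])
crop("top",140,225,220,330,"t2")
E
```

```text
9.5 [ 0.1057  0.4669  1.2784 -0.0113  1.3951  1.6339] [0.6178 0.0993 0.2114] [ 10.2834 -44.2587  -1.6228]
```

View pics/t2.png

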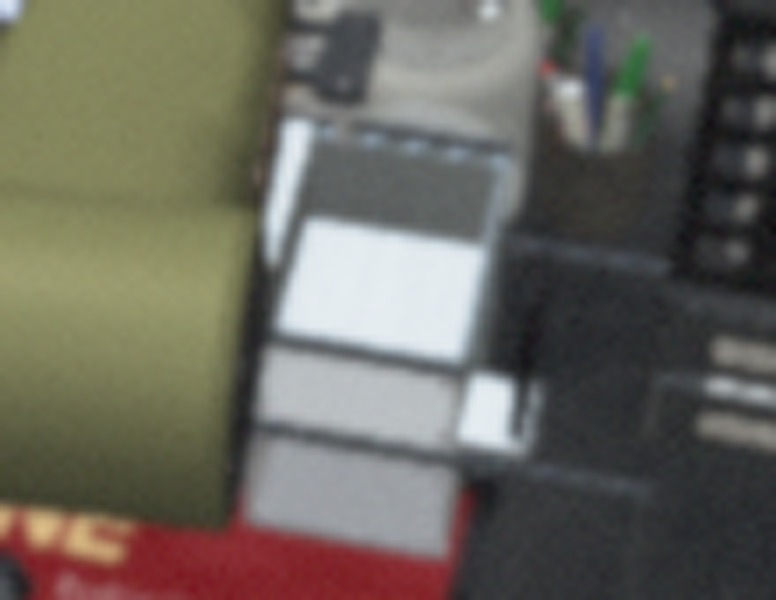

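The outer door is now fully open: the chamber shows wide open with the white inner door as its floor, and the end stop was felt at about 44 N. The tab's open position is local y = 0.099.

Request:
servo_tool(gripper=[255, 0, 0, 0, 0, 0, 0, 0, 0, 0, 0, 0], linear=[[0, 0, 0.03], [0, 0, 0.03], [0, 0, 0.03], [0, 0, 0.03], [0, 0, 0.03], [0, -0.1, 0.03], [0, -0.2, 0.03], [0, -0.33, 0.03], [0, -0.46, 0.03], [0.2, -0.5, 0.3], [0.3, -0.5, 0.4], [0.3, -0.5, 0.4]], rotation=[[0, 0, 0], [0, 0, 0], [0, 0, 0], [0, 0, 0], [0, 0, 0], [0, 0, 0], [0, 0, 0], [0, 0, 0], [0, 0, 0], [0, 0, 0], [0, 0, 0], [0, 0, 0]])

```text
time: 10.55
ee_pos: [0.5427, -0.0047, 0.3604]
orientation: [[-0.999, 0.001, 0.051], [-0.051, 0.0, -0.999], [-0.001, -1.0, 0.0]]
wrist_force: [-0.3, 0.1, 0.1]
gripper_width: 0.0797
```

```bash
python3 - <<'E'
from h import *
s=observe();print(s["time"],s["joint_pos"],s["ee_pos"],s["wrist_force"])
plan([((.424,-.053,.10),down(-8)),((.424,-.053,.006),down(-8))])
E
```

```text
10.55 [-0.0762  0.2186  1.2706  0.0001  1.6519  1.4441] [ 0.5427 -0.0047  0.3604] [-0.3347  0.0814  0.0686]
lin [0.404, 0.868, 0.141] rot [-0.0, -0.879, -0.0] rows>=11.0 world [0.424, -0.053, 0.1]
lin [0.404, 1.181, 0.141] rot [-0.0, -0.879, -0.0] rows>=2.3 world [0.424, -0.053, 0.006]
```

Request:
servo_tool(gripper=[0, 0, 0, 0, 0, 0, 0, 0, 0, 0, 0, 0, 0, 0, 0], linear=[[0.4, 0.1, 0.14], [0.4, 0.1, 0.14], [0.4, 0.1, 0.14], [0.4, 0.1, 0.14], [0.4, 0.2, 0.14], [0.4, 0.4, 0.14], [0.4, 0.4, 0.14], [0.4, 0.5, 0.14], [0.4, 0.6, 0.14], [0.4, 0.7, 0.14], [0.4, 0.8, 0.14], [0.4, 0.87, 0.14], [0.4, 0.87, 0.14], [0.4, 0.87, 0.14], [0.4, 0.87, 0.14]], rotation=[[0, -0.88, 0], [0, -0.88, 0], [0, -0.88, 0], [0, -0.88, 0], [0, -0.88, 0], [0, -0.88, 0], [0, -0.88, 0], [0, -0.88, 0], [0, -0.88, 0], [0, -0.88, 0], [0, -0.88, 0], [0, -0.88, 0], [0, -0.88, 0], [0, -0.88, 0], [0, -0.88, 0]])

```text
time: 11.8
ee_pos: [0.4267, -0.0523, 0.1006]
orientation: [[-0.14, 0.002, 0.99], [-0.99, -0.0, -0.14], [0.0, -1.0, 0.002]]
wrist_force: [-0.6, -0.1, 0.3]
gripper_width: 0.094
```

```bash
python3 - <<'E'
from h import *
s=observe();print(s["time"],s["joint_pos"],s["ee_pos"])
plan([((.424,-.053,.006),down(-8))])
im=camera("scene")
P=proj("scene",(.42,-.07,.05)).astype(int)
crop("scene",P[0]-45,P[0]+45,P[1]-60,P[1]+60,"s2",im=im)
E
```

```text
11.8 [-0.2073  0.1601  1.9605  0.0001  1.0191 -0.0667] [ 0.4267 -0.0523  0.1006]
lin [0.004, 0.315, -0.009] rot [-0.001, -0.001, 0.0] rows>=2.3 world [0.424, -0.053, 0.006]
```

View pics/s2.png

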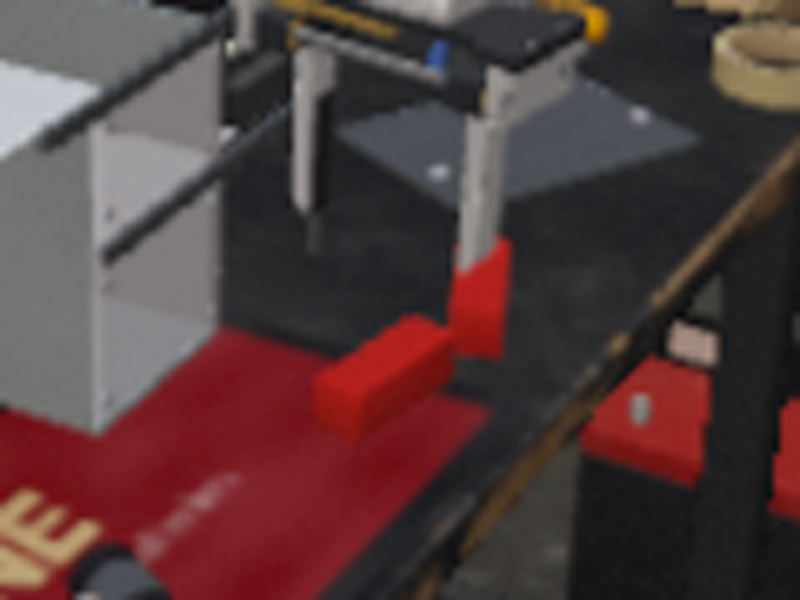

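Fingers straddle the line of carton A (crop (385,375)), with the near finger clear of carton B. Descending.

Request:
servo_tool(gripper=[0, 0, 0, 0, 255, 255, 255, 255, 255, 255, 255, 255, 255, 255], linear=[[0, 0.12, -0.01], [0, 0.24, -0.01], [0, 0.31, -0.01], [0, 0.31, -0.01], [0, 0.31, -0.01], [0, 0.31, -0.01], [0, 0.31, -0.01], [0, 0.31, -0.01], [0, 0.31, -0.01], [0, 0.31, -0.01], [0, 0.31, -0.01], [0, 0.31, -0.01], [0, 0.31, -0.01], [0, 0.31, -0.01]], rotation=[[0, 0, 0], [0, 0, 0], [0, 0, 0], [0, 0, 0], [0, 0, 0], [0, 0, 0], [0, 0, 0], [0, 0, 0], [0, 0, 0], [0, 0, 0], [0, 0, 0], [0, 0, 0], [0, 0, 0], [0, 0, 0]])

```text
time: 13.02
ee_pos: [0.4229, -0.052, 0.0062]
orientation: [[-0.139, -0.0, 0.99], [-0.99, -0.0, -0.139], [0.0, -1.0, -0.0]]
wrist_force: [0.7, -0.4, 0.6]
gripper_width: 0.031
```

Request:
servo_tool(gripper=[255, 255, 255, 255, 255, 255, 255, 255, 255, 255, 255, 255], linear=[[0, 0, 0], [0, -0.1, 0], [0, -0.2, 0], [0, -0.3, 0], [0, -0.4, 0], [0, -0.5, 0], [0, -0.6, 0], [0, -0.7, 0], [0, -0.8, 0], [0, -0.9, 0], [0, -0.9, 0], [0, -0.9, 0]], rotation=[[0, 0, 0], [0, 0, 0], [0, 0, 0], [0, 0, 0], [0, 0, 0], [0, 0, 0], [0, 0, 0], [0, 0, 0], [0, 0, 0], [0, 0, 0], [0, 0, 0], [0, 0, 0]])

```text
time: 14.02
ee_pos: [0.4232, -0.052, 0.2769]
orientation: [[-0.139, 0.002, 0.99], [-0.99, -0.0, -0.139], [0.0, -1.0, 0.002]]
wrist_force: [0.8, -0.1, -2.0]
gripper_width: 0.0297
```

```bash
python3 - <<'E'
from h import *
s=observe();print(s["time"],s["joint_pos"],s["ee_pos"],s["gripper_width"])
plan([(H(.035,-.003,.29),down(HD)),(H(.035,-.003,.125),down(HD))])
im=camera("scene")
P=proj("scene",(.42,-.05,.26)).astype(int)
crop("scene",P[0]-60,P[0]+75,P[1]-90,P[1]+90,"s3",im=im)
E
```

```text
14.0167 [-0.2083 -0.034   1.7327 -0.      1.4408 -0.0684] [ 0.4232 -0.052   0.2769] 0.02966367212889191
lin [-0.277, -0.042, 0.748] rot [-0.001, -0.12, 0.0] rows>=5.7 world [0.657, -0.001, 0.29]
lin [-0.277, 0.508, 0.746] rot [-0.001, -0.12, 0.0] rows>=4.0 world [0.657, -0.001, 0.125]
```

View pics/s3.png

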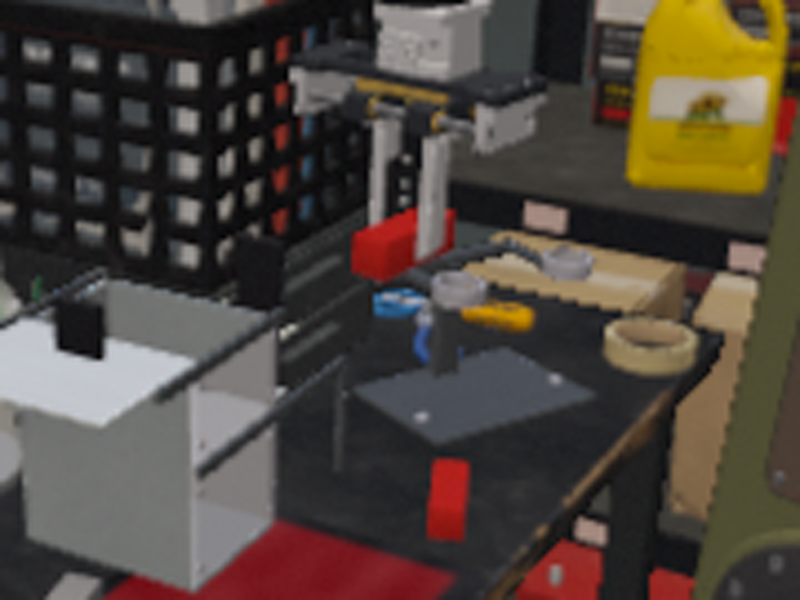

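Request:
servo_tool(gripper=[255, 255, 255, 255, 255, 255, 255, 255, 255, 255, 255, 255, 255, 130, 130, 130, 130, 130], linear=[[-0.05, -0.04, 0.15], [-0.1, -0.04, 0.27], [-0.15, -0.04, 0.4], [-0.2, -0.04, 0.53], [-0.25, -0.04, 0.66], [-0.28, -0.04, 0.75], [-0.28, -0.04, 0.75], [-0.28, -0.04, 0.75], [-0.28, 0.1, 0.75], [-0.28, 0.22, 0.75], [-0.28, 0.35, 0.75], [-0.28, 0.45, 0.75], [-0.28, 0.51, 0.75], [-0.28, 0.51, 0.75], [-0.28, 0.51, 0.75], [-0.28, 0.51, 0.75], [-0.28, 0.51, 0.75], [-0.28, 0.51, 0.75]], rotation=[[0, -0.06, 0], [0, -0.12, 0], [0, -0.12, 0], [0, -0.12, 0], [0, -0.12, 0], [0, -0.12, 0], [0, -0.12, 0], [0, -0.12, 0], [0, -0.12, 0], [0, -0.12, 0], [0, -0.12, 0], [0, -0.12, 0], [0, -0.12, 0], [0, -0.12, 0], [0, -0.12, 0], [0, -0.12, 0], [0, -0.12, 0], [0, -0.12, 0]])

```text
time: 15.57
ee_pos: [0.6578, -0.0002, 0.1249]
orientation: [[0.049, 0.002, 0.999], [-0.999, -0.0, 0.049], [0.0, -1.0, 0.002]]
wrist_force: [0.5, -0.0, -0.1]
gripper_width: 0.0461
```

```bash
python3 - <<'E'
from h import *
s=observe();print(s["time"],s["joint_pos"],s["ee_pos"],s["gripper_width"],s["wrist_force"])
plan([(H(.035,-.003,.29),down(HD)),((.4235,-.166,.29),down(23)),((.4235,-.166,.07),down(23)),((.4235,-.166,.006),down(23))])
E
```

```text
15.5667 [-0.056   0.6068  1.2708  0.      1.2616 -0.1046] [ 0.6578 -0.0002  0.1249] 0.04607732326360619 [ 0.5495 -0.0212 -0.0531]
lin [0.003, -0.55, -0.002] rot [-0.002, -0.0, 0.0] rows>=4.0 world [0.657, -0.001, 0.29]
lin [0.514, -0.552, -0.806] rot [-0.002, -0.225, 0.0] rows>=6.9 world [0.424, -0.166, 0.29]
lin [0.514, 0.181, -0.807] rot [-0.002, -0.225, 0.0] rows>=5.3 world [0.424, -0.166, 0.07]
lin [0.514, 0.394, -0.808] rot [-0.002, -0.225, 0.0] rows>=1.5 world [0.424, -0.166, 0.006]
```

Request:
servo_tool(gripper=[130, 130, 130, 130, 0, 0, 0, 0, 0, 0, 0, 0, 0, 0, 0, 0, 0, 0, 0], linear=[[0, -0.13, 0], [0, -0.26, 0], [0, -0.4, 0], [0, -0.52, 0], [0.1, -0.55, -0.15], [0.18, -0.55, -0.27], [0.26, -0.55, -0.4], [0.34, -0.55, -0.53], [0.42, -0.55, -0.66], [0.51, -0.55, -0.81], [0.51, -0.55, -0.81], [0.51, -0.45, -0.81], [0.51, -0.32, -0.81], [0.51, -0.19, -0.81], [0.51, -0.06, -0.81], [0.51, 0.07, -0.81], [0.51, 0.15, -0.81], [0.51, 0.18, -0.81], [0.51, 0.18, -0.81]], rotation=[[0, 0, 0], [0, 0, 0], [0, 0, 0], [0, 0, 0], [0, -0.08, 0], [0, -0.16, 0], [0, -0.22, 0], [0, -0.22, 0], [0, -0.22, 0], [0, -0.22, 0], [0, -0.22, 0], [0, -0.22, 0], [0, -0.22, 0], [0, -0.22, 0], [0, -0.22, 0], [0, -0.22, 0], [0, -0.22, 0], [0, -0.22, 0], [0, -0.22, 0]])

```text
time: 17.15
ee_pos: [0.4216, -0.1646, 0.0684]
orientation: [[0.384, -0.002, 0.923], [-0.923, 0.001, 0.384], [-0.002, -1.0, -0.001]]
wrist_force: [0.2, 0.2, 0.5]
gripper_width: 0.094
```

```bash
python3 - <<'E'
from h import *
s=observe();print(s["time"],s["ee_pos"],s["gripper_width"],s["wrist_force"])
plan([((.4235,-.166,.006),down(23))])
im=camera("scene")
P=proj("scene",(.43,-.15,.08)).astype(int)
crop("scene",P[0]-50,P[0]+52,P[1]-90,P[1]+46,"s4",im=im)
E
```

```text
17.15 [ 0.4216 -0.1646  0.0684] 0.09400282970625792 [0.2383 0.1953 0.5179]
lin [0.007, 0.208, 0.004] rot [0.001, -0.005, -0.001] rows>=1.5 world [0.424, -0.166, 0.006]
```

View pics/s4.png

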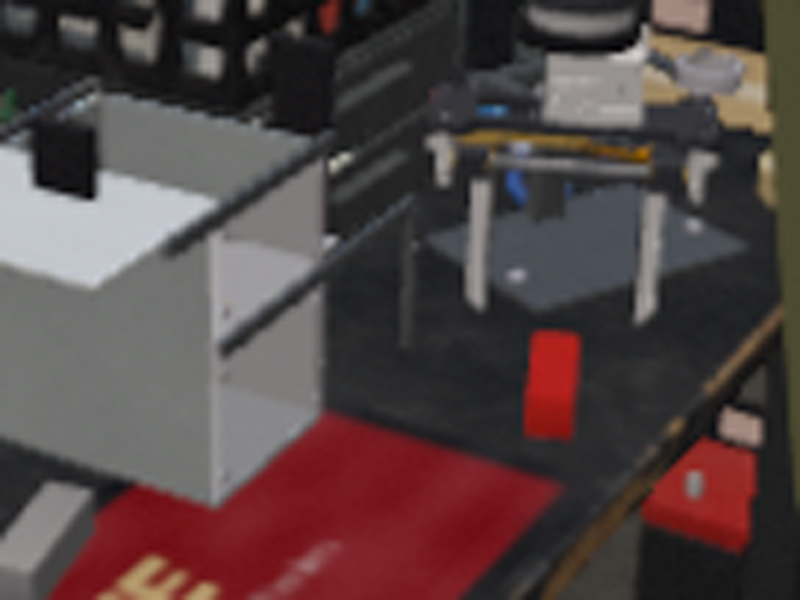

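Gripper straddles carton B (crop (552,385)) evenly, so descend, grip and lift.

Request:
servo_tool(gripper=[0, 0, 0, 255, 255, 255, 255, 255, 255, 255, 255, 255, 255, 255, 255, 255, 255, 255, 255, 255], linear=[[0, 0.1, 0], [0, 0.21, 0], [0, 0.21, 0], [0, 0.21, 0], [0, 0.21, 0], [0, 0.21, 0], [0, 0.21, 0], [0, 0.21, 0], [0, 0.21, 0], [0, 0.21, 0], [0, 0.21, 0], [0, 0.21, 0], [0, 0.21, 0], [0, 0.1, 0], [0, -0.02, 0], [0, -0.15, 0], [0, -0.28, 0], [0, -0.41, 0], [0, -0.54, 0], [0, -0.67, 0]], rotation=[[0, 0, 0], [0, 0, 0], [0, 0, 0], [0, 0, 0], [0, 0, 0], [0, 0, 0], [0, 0, 0], [0, 0, 0], [0, 0, 0], [0, 0, 0], [0, 0, 0], [0, 0, 0], [0, 0, 0], [0, 0, 0], [0, 0, 0], [0, 0, 0], [0, 0, 0], [0, 0, 0], [0, 0, 0], [0, 0, 0]])

```text
time: 18.87
ee_pos: [0.4216, -0.1645, 0.2722]
orientation: [[0.384, 0.0, 0.923], [-0.923, 0.0, 0.384], [-0.0, -1.0, 0.0]]
wrist_force: [0.4, 0.6, -0.5]
gripper_width: 0.0301
```

```bash
python3 - <<'E'
from h import *
s=observe();print(s["time"],s["ee_pos"],s["gripper_width"],s["wrist_force"])
plan([(H(-.032,-.003,.29),down(HD)),(H(-.032,-.003,.125),down(HD))])
E
```

```text
18.8667 [ 0.4216 -0.1645  0.2722] 0.030078670555538443 [ 0.357   0.581  -0.5141]
lin [-0.278, -0.059, 0.723] rot [-0.0, 0.22, -0.0] rows>=5.6 world [0.59, -0.004, 0.29]
lin [-0.278, 0.491, 0.723] rot [-0.0, 0.22, -0.0] rows>=4.0 world [0.59, -0.004, 0.125]
```

Request:
servo_tool(gripper=[255, 255, 255, 255, 255, 255, 255, 255, 255, 255, 255, 255, 255, 130, 130, 130, 130, 130], linear=[[-0.05, -0.1, 0.12], [-0.1, -0.1, 0.25], [-0.15, -0.1, 0.38], [-0.2, -0.1, 0.51], [-0.25, -0.1, 0.64], [-0.28, -0.1, 0.72], [-0.28, -0.1, 0.72], [-0.28, -0.05, 0.72], [-0.28, 0.08, 0.72], [-0.28, 0.2, 0.72], [-0.28, 0.33, 0.72], [-0.28, 0.43, 0.72], [-0.28, 0.49, 0.72], [-0.28, 0.49, 0.72], [-0.28, 0.49, 0.72], [-0.28, 0.49, 0.72], [-0.28, 0.49, 0.72], [-0.28, 0.49, 0.72]], rotation=[[0, 0.08, 0], [0, 0.16, 0], [0, 0.22, 0], [0, 0.22, 0], [0, 0.22, 0], [0, 0.22, 0], [0, 0.22, 0], [0, 0.22, 0], [0, 0.22, 0], [0, 0.22, 0], [0, 0.22, 0], [0, 0.22, 0], [0, 0.22, 0], [0, 0.22, 0], [0, 0.22, 0], [0, 0.22, 0], [0, 0.22, 0], [0, 0.22, 0]])

```text
time: 20.37
ee_pos: [0.5898, -0.0043, 0.1246]
orientation: [[0.049, 0.002, 0.999], [-0.999, -0.0, 0.049], [0.0, -1.0, 0.002]]
wrist_force: [-0.0, -0.7, 0.6]
gripper_width: 0.0461
```

Request:
servo_tool(gripper=[130, 130, 130, 130, 130, 130, 0, 0, 0, 0, 0, 0, 0, 0, 0, 0, 0, 0], linear=[[0, -0.13, 0], [0, -0.26, 0], [0, -0.4, 0], [0, -0.53, 0], [0, -0.6, 0], [-0.1, -0.65, 0.1], [-0.2, -0.65, 0.1], [-0.3, -0.65, 0.1], [-0.3, -0.65, 0.1], [-0.3, -0.65, 0.1], [-0.3, -0.65, 0.1], [-0.3, -0.65, 0.1], [-0.3, -0.65, 0.1], [-0.3, -0.65, 0.1], [-0.3, -0.65, 0.1], [-0.3, -0.65, 0.1], [-0.3, -0.65, 0.1], [-0.3, -0.65, 0.1]], rotation=[[0, 0, 0], [0, 0, 0], [0, 0, 0], [0, 0, 0], [0, 0, 0], [0, 0.08, 0], [0, 0.16, 0], [0, 0.24, 0], [0, 0.32, 0], [0, 0.4, 0], [0, 0.48, 0], [0, 0.56, 0], [0, 0.64, 0], [0, 0.72, 0], [0, 0.8, 0], [0, 0.88, 0], [0, 0.96, 0], [0, 1, 0]])

```text
time: 21.87
ee_pos: [0.6148, 0.087, 0.3191]
orientation: [[-0.999, 0.001, 0.042], [-0.042, 0.0, -0.999], [-0.001, -1.0, -0.0]]
wrist_force: [0.4, 1.3, -0.6]
gripper_width: 0.0941
```

```bash
python3 - <<'E'
from h import *
s=observe();print(s["time"],s["ee_pos"],s["orientation"],s["gripper_width"],s["wrist_force"])
plan([(H(0,.099,.27),down(HD-90)),(H(0,.099,.211),down(HD-90)),(H(0,-.023,.211),down(HD-90))])
im=camera("top");crop("top",140,230,220,340,"t3",im=im)
E
```

```text
21.8667 [0.6148 0.087  0.3191] [[-0.9991  0.0012  0.0415]
 [-0.0415  0.0001 -0.9991]
 [-0.0012 -1.     -0.    ]] 0.09412189579304202 [ 0.3598  1.2946 -0.6393]
lin [-0.008, 0.164, -0.04] rot [0.0, -0.004, -0.001] rows>=1.2 world [0.617, 0.099, 0.27]
lin [-0.008, 0.36, -0.04] rot [0.0, -0.004, -0.001] rows>=1.4 world [0.617, 0.099, 0.211]
lin [-0.011, 0.36, 0.367] rot [0.0, -0.004, -0.001] rows>=2.9 world [0.623, -0.023, 0.211]
```

View pics/t3.png

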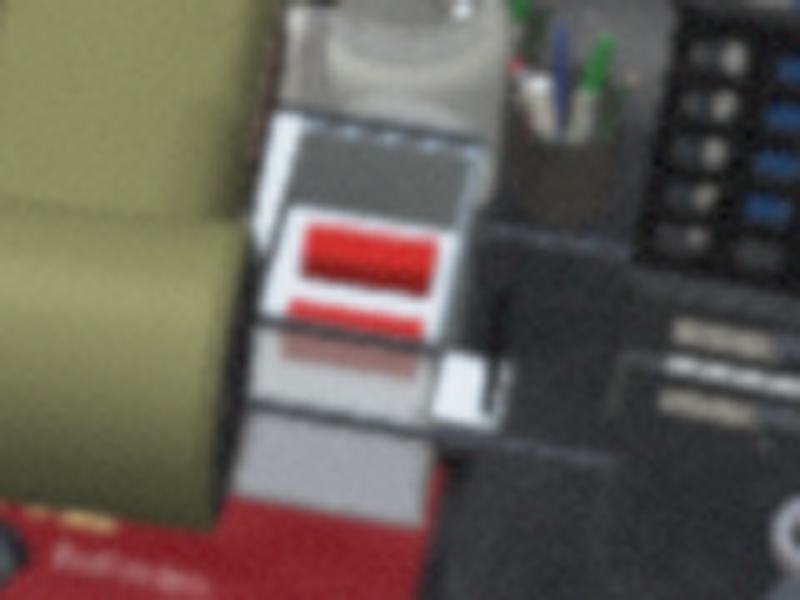

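Both cartons lie in the chamber (crop (370,258) and (355,320)). Next, shut the outer door.

Request:
servo_tool(gripper=[0, 0, 0, 0, 255, 255, 255, 255, 255, 255, 255, 255, 255, 255, 255, 255, 255, 255, 255], linear=[[-0.01, 0.12, -0.04], [-0.01, 0.24, -0.04], [-0.01, 0.36, -0.04], [-0.01, 0.36, -0.04], [-0.01, 0.36, -0.04], [-0.01, 0.36, -0.04], [-0.01, 0.36, -0.04], [-0.01, 0.36, -0.04], [-0.01, 0.36, -0.04], [-0.01, 0.36, -0.04], [-0.01, 0.36, -0.04], [-0.01, 0.36, -0.04], [-0.01, 0.36, -0.04], [-0.01, 0.36, -0.04], [-0.01, 0.36, -0.04], [-0.01, 0.36, -0.04], [-0.01, 0.36, -0.04], [-0.01, 0.36, -0.04], [-0.01, 0.36, -0.04]], rotation=[[0, -0.004, 0], [0, -0.004, 0], [0, -0.004, 0], [0, -0.004, 0], [0, -0.004, 0], [0, -0.004, 0], [0, -0.004, 0], [0, -0.004, 0], [0, -0.004, 0], [0, -0.004, 0], [0, -0.004, 0], [0, -0.004, 0], [0, -0.004, 0], [0, -0.004, 0], [0, -0.004, 0], [0, -0.004, 0], [0, -0.004, 0], [0, -0.004, 0], [0, -0.004, 0]])

```text
time: 23.5
ee_pos: [0.6174, 0.099, 0.2101]
orientation: [[-0.999, 0.0, 0.054], [-0.054, -0.0, -0.999], [-0.0, -1.0, 0.0]]
wrist_force: [1.4, -1.2, -1.8]
gripper_width: 0.01
```

Request:
servo_tool(gripper=[255, 255, 255, 255, 255, 255, 255, 255, 255, 255, 255, 255], linear=[[0, 0, 0.05], [0, 0, 0.1], [0, 0, 0.15], [0, 0, 0.2], [0, 0, 0.25], [0, 0, 0.3], [0, 0, 0.34], [0, 0, 0.36], [0, 0, 0.38], [0, 0, 0.39], [0, 0, 0.395], [0, 0, 0.395]], rotation=[[0, 0, 0], [0, 0, 0], [0, 0, 0], [0, 0, 0], [0, 0, 0], [0, 0, 0], [0, 0, 0], [0, 0, 0], [0, 0, 0], [0, 0, 0], [0, 0, 0], [0, 0, 0]])

```text
time: 24.5
ee_pos: [0.6214, -0.0202, 0.2101]
orientation: [[-0.999, -0.006, 0.054], [-0.054, -0.0, -0.999], [0.006, -1.0, -0.0]]
wrist_force: [-22.6, -2.4, 5.6]
gripper_width: 0.0103
```

Request:
servo_tool(gripper=[255, 255, 255, 255, 255], linear=[[0.004, 0, 0.005], [0.007, 0, 0.01], [0.007, 0, 0.013], [0.007, 0, 0.016], [0.007, 0, 0.016]], rotation=[[0, 0, 0], [0, 0, 0], [0, 0, 0], [0, 0, 0], [0, 0, 0]])

```text
time: 24.92
ee_pos: [0.6215, -0.0228, 0.2101]
orientation: [[-0.998, -0.001, 0.056], [-0.056, 0.003, -0.998], [0.001, -1.0, -0.003]]
wrist_force: [-5.4, 10.9, 1.6]
gripper_width: 0.0099
```

Request:
servo_tool(gripper=[0, 0, 0, 0, 0, 0, 0, 0, 0, 0, 0, 0], linear=[[0, 0, -0.01], [0, 0, -0.01], [0, 0, -0.01], [0, 0, -0.01], [0, 0, -0.01], [0, -0.1, -0.01], [0, -0.2, -0.01], [0.05, -0.3, 0.1], [0.1, -0.3, 0.2], [0.15, -0.3, 0.26], [0.15, -0.3, 0.26], [0.15, -0.3, 0.26]], rotation=[[0, 0, 0], [0, 0, 0], [0, 0, 0], [0, 0, 0], [0, 0, 0], [0, 0, 0], [0, 0, 0], [0, 0, 0], [0, 0, 0], [0, 0, 0], [0, 0, 0], [0, 0, 0]])

```text
time: 25.92
ee_pos: [0.581, -0.1054, 0.3005]
orientation: [[-0.999, 0.001, 0.053], [-0.053, -0.0, -0.999], [-0.001, -1.0, 0.0]]
wrist_force: [0.5, -0.3, 0.3]
gripper_width: 0.0864
```

```bash
sed -i 's/HX,HY,HT=.6217,.0002,.0486/HX,HY,HT=.6217,.0002,.035/' h.py; python3 - <<'E'
from h import *
def tri(a,b):
    o1,d1=ray("top",a);o2,d2=ray("scene",b)
    t=np.linalg.lstsq(np.c_[d1,-d2],o2-o1,rcond=None)[0];p,q=o1+t[0]*d1,o2+t[1]*d2;return (p+q)/2,np.linalg.norm(p-q)
print("outer",tri((166.9,269.2),(162.9,241.8)),"inner",tri((180.9,291.8),(154.2,266.5)))
s=observe();print(s["time"],s["ee_pos"],s["gripper_width"],s["wrist_force"])
print([(q,c,l) for q in("inner_door_grip",) for c,l in (marks(q,"scene"))])
im=crop("scene",120,210,225,345,"s5")
plan([(H(-.05,-.098,.211),down(2-90))])
E
```

```text
outer (array([0.6121, 0.019 , 0.2358]), np.float64(0.012308372282143137)) inner (array([ 0.5686, -0.0847,  0.239 ]), np.float64(0.003250966697058119))
25.9167 [ 0.581  -0.1054  0.3005] 0.08635500284044141 [ 0.4682 -0.2953  0.3457]
[('inner_door_grip', 0.62, array([152.8, 267.9])), ('inner_door_grip', 0.59, array([258. , 255.8]))]
lin [0.021, 0.297, -0.016] rot [0.0, 0.013, 0.0] rows>=2.1 world [0.575, -0.099, 0.211]
```

View pics/s5.png

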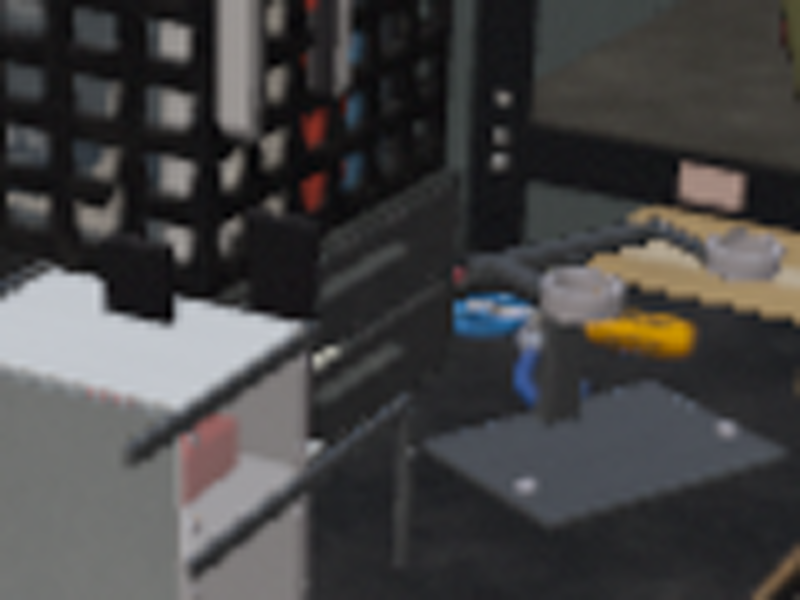

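Outer door is shut, with the red cartons seen through the pane. The inner tab, at crop (285,265), sits between the fingers.

Request:
servo_tool(gripper=[0, 0, 0, 0, 255, 255, 255, 255, 255, 255, 255, 255, 255, 255, 255, 255, 255, 255, 255], linear=[[0.02, 0.1, -0.016], [0.02, 0.2, -0.016], [0.02, 0.295, -0.016], [0.02, 0.295, -0.016], [0.02, 0.295, -0.016], [0.02, 0.295, -0.016], [0.02, 0.295, -0.016], [0.02, 0.295, -0.016], [0.02, 0.295, -0.016], [0.02, 0.295, -0.016], [0.02, 0.295, -0.016], [0.02, 0.295, -0.016], [0.02, 0.295, -0.016], [0.02, 0.295, -0.016], [0.02, 0.295, -0.016], [0.02, 0.295, -0.016], [0.02, 0.295, -0.016], [0.02, 0.295, -0.016], [0.02, 0.295, -0.016]], rotation=[[0, 0.013, 0], [0, 0.013, 0], [0, 0.013, 0], [0, 0.013, 0], [0, 0.013, 0], [0, 0.013, 0], [0, 0.013, 0], [0, 0.013, 0], [0, 0.013, 0], [0, 0.013, 0], [0, 0.013, 0], [0, 0.013, 0], [0, 0.013, 0], [0, 0.013, 0], [0, 0.013, 0], [0, 0.013, 0], [0, 0.013, 0], [0, 0.013, 0], [0, 0.013, 0]])

```text
time: 27.6
ee_pos: [0.5751, -0.0998, 0.2117]
orientation: [[-0.999, -0.0, 0.034], [-0.034, 0.0, -0.999], [0.0, -1.0, -0.0]]
wrist_force: [-0.5, 1.9, 0.7]
gripper_width: 0.0098
```

Request:
servo_tool(gripper=[255, 255, 255, 255, 255, 255, 255], linear=[[0, 0, 0.03], [0, 0, 0.06], [0, 0, 0.09], [0, 0, 0.12], [0, 0, 0.15], [0, 0, 0.18], [0, 0, 0.2]], rotation=[[0, 0, 0], [0, 0, 0], [0, 0, 0], [0, 0, 0], [0, 0, 0], [0, 0, 0], [0, 0, 0]])

```text
time: 28.18
ee_pos: [0.577, -0.1612, 0.2116]
orientation: [[-0.999, -0.0, 0.034], [-0.034, -0.0, -0.999], [0.0, -1.0, 0.0]]
wrist_force: [-2.5, 2.2, 1.8]
gripper_width: 0.0099
```

Request:
servo_tool(gripper=[255, 255, 255, 255, 255, 255, 255, 255, 255, 255, 255], linear=[[0, 0, 0.03], [0, 0, 0.06], [0, 0, 0.09], [0, 0, 0.12], [0, 0, 0.15], [0, 0, 0.17], [0, 0, 0.18], [0, 0, 0.19], [0, 0, 0.195], [0, 0, 0.2], [0, 0, 0.2]], rotation=[[0, 0, 0], [0, 0, 0], [0, 0, 0], [0, 0, 0], [0, 0, 0], [0, 0, 0], [0, 0, 0], [0, 0, 0], [0, 0, 0], [0, 0, 0], [0, 0, 0]])

```text
time: 29.1
ee_pos: [0.5789, -0.2193, 0.2116]
orientation: [[-0.999, -0.001, 0.035], [-0.035, 0.001, -0.999], [0.001, -1.0, -0.001]]
wrist_force: [-7.5, 7.4, 3.0]
gripper_width: 0.0101
```

```bash
python3 - <<'E'
from h import *
s=observe();print(s["time"],s["ee_pos"],s["gripper_width"],s["wrist_force"])
im=crop("scene",150,240,205,325,"s6")
E
```

```text
29.1 [ 0.5789 -0.2193  0.2116] 0.010147875098511854 [-7.4616  7.3701  2.9907]
```

View pics/s6.png

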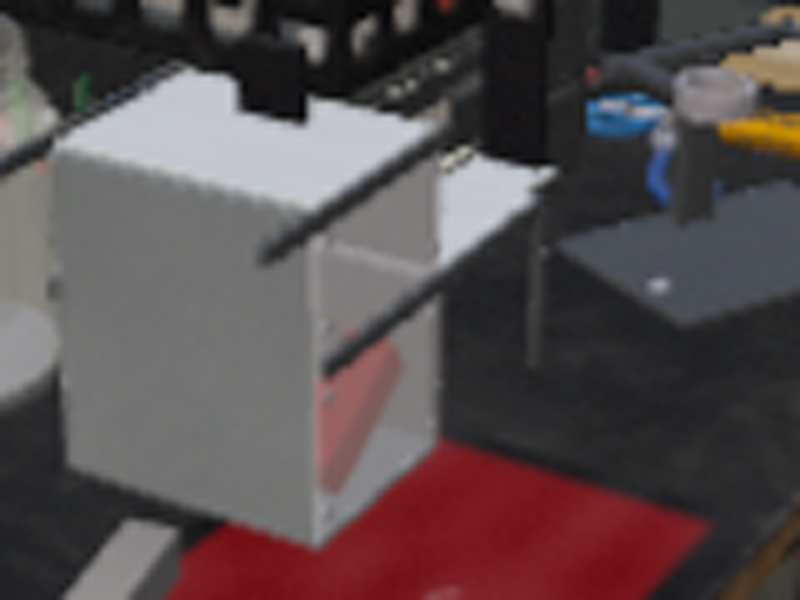

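```bash
cat >> h.py <<'E'
def duo(name,A,B,w=400,h=400):
    out=[]
    for n,(r0,r1,c0,c1) in (A,B):
        a=camera(n)[r0:r1,c0:c1,::-1];out.append(cv2.resize(a,(w,h),interpolation=cv2.INTER_CUBIC))
    cv2.imwrite(f"pics/{name}.png",np.hstack(out))
E
python3 - <<'E'
from h import *
duo("d1",("top",(165,225,245,305)),("scene",(190,240,240,290)))
E
```

```text
(no output)
```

View pics/d1.png

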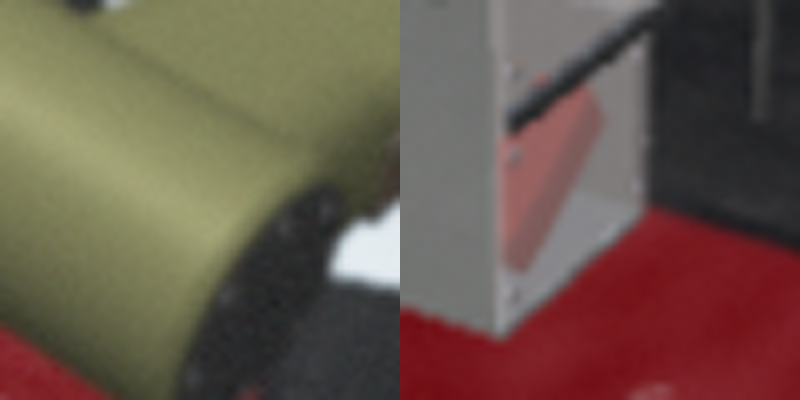

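```bash
python3 - <<'E'
from h import *
n=np.array([np.cos(HT),np.sin(HT),0])
for xl in(-.08,-.047):
  p0=H(xl,0,0)
  for nm,rc in(("upR",(204.4,265.6)),("upL",(199.4,257.5)),("low",(223.75,254.4)),("lowL",(221,252.8))):
    o,d=ray("scene",rc);P=o+d*((p0-o)@n)/(d@n);q=P-H(0,0,0);c,s=np.cos(HT),np.sin(HT)
    print(xl,nm,np.round([c*q[0]+s*q[1],-s*q[0]+c*q[1],P[2]],3))
E
```

```text
-0.08 upR [-0.08  -0.036  0.061]
-0.08 upL [-0.08   0.023  0.108]
-0.08 low [-0.08   0.044  0.019]
-0.08 lowL [-0.08   0.055  0.036]
-0.047 upR [-0.047 -0.094  0.026]
-0.047 upL [-0.047 -0.032  0.075]
-0.047 low [-0.047 -0.01  -0.019]
-0.047 lowL [-0.047  0.002 -0.001]
```

Request:
servo_tool(gripper=[255, 255, 255, 255, 255, 255, 255, 255], linear=[[0, 0, -0.02], [0, 0, -0.04], [0, 0, -0.06], [0, 0, -0.08], [0, 0, -0.1], [0, 0, -0.12], [0, 0, -0.13], [0, 0, -0.13]], rotation=[[0, 0, 0], [0, 0, 0], [0, 0, 0], [0, 0, 0], [0, 0, 0], [0, 0, 0], [0, 0, 0], [0, 0, 0]])

```text
time: 29.92
ee_pos: [0.5777, -0.1804, 0.2117]
orientation: [[-0.999, -0.001, 0.035], [-0.035, -0.0, -0.999], [0.001, -1.0, 0.0]]
wrist_force: [-5.5, 0.8, 1.6]
gripper_width: 0.0103
```

Request:
servo_tool(gripper=[255, 255, 255, 255, 255, 255, 255, 255], linear=[[0, 0, -0.02], [0, 0, -0.04], [0, 0, -0.06], [0, 0, -0.08], [0, 0, -0.1], [0, 0, -0.12], [0, 0, -0.14], [0, 0, -0.14]], rotation=[[0, 0, 0], [0, 0, 0], [0, 0, 0], [0, 0, 0], [0, 0, 0], [0, 0, 0], [0, 0, 0], [0, 0, 0]])

```text
time: 30.58
ee_pos: [0.5763, -0.1377, 0.2116]
orientation: [[-0.999, -0.0, 0.035], [-0.035, 0.0, -0.999], [0.0, -1.0, -0.0]]
wrist_force: [-3.8, 1.1, 1.1]
gripper_width: 0.0099
```

Request:
servo_tool(gripper=[255, 255, 255, 255, 255, 255, 255, 255], linear=[[0, 0, -0.02], [0, 0, -0.04], [0, 0, -0.06], [0, 0, -0.08], [0, 0, -0.1], [0, 0, -0.11], [0, 0, -0.12], [0, 0, -0.12]], rotation=[[0, 0, 0], [0, 0, 0], [0, 0, 0], [0, 0, 0], [0, 0, 0], [0, 0, 0], [0, 0, 0], [0, 0, 0]])

```text
time: 31.25
ee_pos: [0.5752, -0.1021, 0.2116]
orientation: [[-0.999, -0.0, 0.035], [-0.035, 0.001, -0.999], [0.0, -1.0, -0.001]]
wrist_force: [-4.9, 2.2, 0.3]
gripper_width: 0.0097
```

Request:
servo_tool(gripper=[255, 255, 255, 255], linear=[[0, 0, -0.006], [0, 0, -0.012], [0, 0, -0.016], [0, 0, -0.016]], rotation=[[0, 0, 0], [0, 0, 0], [0, 0, 0], [0, 0, 0]])

```text
time: 31.58
ee_pos: [0.575, -0.0979, 0.2117]
orientation: [[-0.999, 0.0, 0.034], [-0.034, 0.0, -0.999], [-0.0, -1.0, -0.0]]
wrist_force: [-3.3, 0.7, 0.6]
gripper_width: 0.0098
```

Request:
servo_tool(gripper=[255, 255, 255, 255], linear=[[0, 0, -0.005], [0, 0, -0.01], [0, 0, -0.012], [0, 0, -0.012]], rotation=[[0, 0, 0], [0, 0, 0], [0, 0, 0], [0, 0, 0]])

```text
time: 31.92
ee_pos: [0.575, -0.0972, 0.2117]
orientation: [[-0.999, 0.001, 0.033], [-0.033, -0.004, -0.999], [-0.001, -1.0, 0.004]]
wrist_force: [-1.4, -19.0, -1.8]
gripper_width: 0.0097
```

Request:
servo_tool(gripper=[0, 0, 0, 0, 0, 0, 0, 0, 0, 0, 0, 0], linear=[[0, 0, 0.012], [0, 0, 0.012], [0, 0, 0.012], [0, 0, 0.012], [0, 0, 0.012], [0, -0.1, 0.012], [0, -0.2, 0.012], [0, -0.33, 0.012], [0, -0.46, 0.012], [0, -0.6, 0.012], [0.1, -0.6, 0.012], [0.1, -0.6, 0.012]], rotation=[[0, 0, 0], [0, 0, 0], [0, 0, 0], [0, 0, 0], [0, 0, 0], [0, 0, 0], [0, 0, 0], [0, 0, 0], [0, 0, 0], [0, 0, 0], [0, 0, 0], [0, 0, 0]])

```text
time: 32.92
ee_pos: [0.5437, -0.0991, 0.3953]
orientation: [[-0.999, 0.006, 0.035], [-0.035, -0.002, -0.999], [-0.006, -1.0, 0.002]]
wrist_force: [0.4, -0.7, -0.7]
gripper_width: 0.0865
```

```bash
python3 - <<'E'
from h import *
s=observe();print(s["time"],s["ee_pos"],s["joint_pos"])
ims={n:camera(n) for n in("scene","top")}
np.savez("m.npz",**ims)
for n in("scene","top"):
    for q in("mallet_1","mallet_1_butt"):
        for c,l in marks(q,n): print(n,q,c,l,onz(n,l,.019))
A=ims["scene"][220:350,140:300,::-1];B=ims["top"][170:250,140:250,::-1]
cv2.imwrite("pics/m1.png",np.hstack([cv2.resize(A,(480,390),interpolation=3),cv2.resize(B,(320,390),interpolation=3)]) if 0 else np.vstack([cv2.resize(A,(400,325),interpolation=cv2.INTER_CUBIC),cv2.resize(B,(400,275),interpolation=cv2.INTER_CUBIC)]))
E
```

```text
32.9167 [ 0.5437 -0.0991  0.3953] [-0.2465  0.2418  1.1646 -0.      1.7289  1.2895]
scene mallet_1 0.93 [294.8 209.6] [0.4396 0.4121 0.019 ]
scene mallet_1 0.6 [258.5 256.2] [0.4226 0.2099 0.019 ]
scene mallet_1 0.35 [154.9 267.2] [ 0.8771 -0.5952  0.019 ]
scene mallet_1_butt 0.61 [272.  212.4] [0.4941 0.3343 0.019 ]
```

View pics/m1.png

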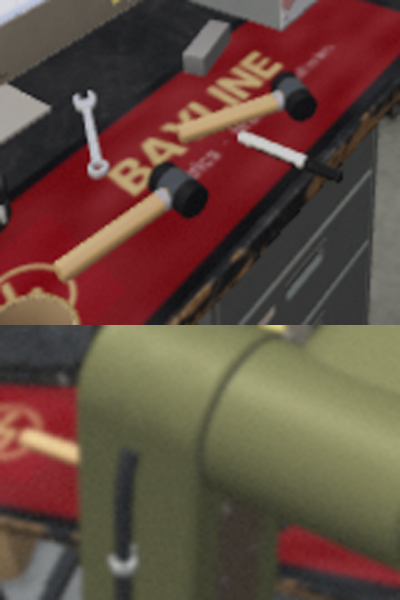

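```bash
python3 - <<'E'
from fit import *
h=(0,0,.019);b=(.15,0,.013)
M1=[("scene",(258.8,258),h,1),("scene",(256,257.3),h,1),("scene",(258.5,256.2),h,1),("top",(221.6,218),h,1),("top",(223,216),h,.7),("scene",(273.2,212.8),b,1),("scene",(271.8,213),b,1),("top",(205.4,195.8),b,1),("top",(206,194),b,.7)]
M2=[("scene",(296,212),h,1),("scene",(294.2,212),h,1),("scene",(294.8,209.6),h,1),("top",(214.7,175.7),h,1),("top",(211.8,174.7),h,.7),("scene",(327.2,165.2),b,1),("top",(203.5,146),b,.7)]
for M,x0 in((M1,[.43,.2,1]),(M2,[.43,.4,1])):
    p,r=rigid(M,x0);print(p[:2],np.degrees(p[2]),r.round(1).tolist())
E
```

```text
[0.425  0.2003] 60.69489802256398 [[-2.1, -0.7], [0.7, -0.0], [-1.8, 1.1], [3.1, -0.5], [1.2, 1.0], [-0.7, -0.7], [0.7, -0.9], [1.0, -0.8], [0.3, 0.7]]
[0.436  0.4067] 80.39247531662336 [[-1.9, -0.1], [-0.1, -0.1], [-0.7, 2.3], [-1.7, -1.6], [0.9, -0.4], [0.6, -0.3], [-0.5, -0.0]]
```

Request:
servo_tool(gripper=[0, 0, 0, 0, 0, 0, 0, 0, 0, 0, 0, 0, 0], linear=[[0.27, 0, -0.34], [0.27, 0, -0.34], [0.27, 0, -0.34], [0.27, 0, -0.34], [0.27, 0, -0.34], [0.27, 0, -0.34], [0.27, 0, -0.34], [0.27, 0, -0.34], [0.27, 0, -0.34], [0.27, 0, -0.34], [0.27, 0, -0.34], [0.27, 0, -0.34], [0.27, 0, -0.34]], rotation=[[0, -0.95, 0], [0, -0.95, 0], [0, -0.95, 0], [0, -0.95, 0], [0, -0.95, 0], [0, -0.95, 0], [0, -0.95, 0], [0, -0.95, 0], [0, -0.95, 0], [0, -0.95, 0], [0, -0.95, 0], [0, -0.95, 0], [0, -0.95, 0]])

```text
time: 34.3
ee_pos: [0.4608, 0.0001, 0.3912]
orientation: [[-0.038, -0.001, 0.999], [-0.999, 0.0, -0.038], [-0.0, -1.0, -0.001]]
wrist_force: [0.2, -0.0, 0.6]
gripper_width: 0.0938
```

Request:
servo_tool(gripper=[0, 0, 0, 0, 0, 0, 0, 0, 0, 0, 0, 0, 0], linear=[[-0.66, 0, -0.13], [-0.66, 0, -0.13], [-0.66, 0, -0.13], [-0.66, 0, -0.13], [-0.66, 0, -0.13], [-0.66, 0, -0.13], [-0.66, 0, -0.13], [-0.66, 0, -0.13], [-0.66, 0, -0.13], [-0.66, 0, -0.13], [-0.66, 0, -0.13], [-0.66, 0, -0.13], [-0.66, 0, -0.13]], rotation=[[0, -0.95, 0], [0, -0.95, 0], [0, -0.95, 0], [0, -0.95, 0], [0, -0.95, 0], [0, -0.95, 0], [0, -0.95, 0], [0, -0.95, 0], [0, -0.95, 0], [0, -0.95, 0], [0, -0.95, 0], [0, -0.95, 0], [0, -0.95, 0]])

```text
time: 35.38
ee_pos: [0.4305, 0.1997, 0.3913]
orientation: [[0.993, -0.001, 0.121], [-0.121, -0.0, 0.993], [-0.001, -1.0, -0.0]]
wrist_force: [-0.6, -0.3, -0.4]
gripper_width: 0.0943
```

Request:
servo_tool(gripper=[0, 0, 0, 0, 0, 0, 0, 0, 0, 0, 0], linear=[[0, 0.5, 0], [0, 0.5, 0], [0, 0.5, 0], [0, 0.5, 0], [0, 0.5, 0], [0, 0.5, 0], [0, 0.5, 0], [0, 0.5, 0], [0, 0.5, 0], [0, 0.5, 0], [0, 0.5, 0]], rotation=[[0, -0.755, 0], [0, -0.755, 0], [0, -0.755, 0], [0, -0.755, 0], [0, -0.755, 0], [0, -0.755, 0], [0, -0.755, 0], [0, -0.755, 0], [0, -0.755, 0], [0, -0.755, 0], [0, -0.755, 0]])

```text
time: 36.3
ee_pos: [0.4304, 0.1996, 0.2414]
orientation: [[0.489, -0.0, -0.872], [0.872, -0.0, 0.489], [-0.0, -1.0, 0.0]]
wrist_force: [-0.1, -0.1, -0.3]
gripper_width: 0.0935
```

```bash
python3 - <<'E'
from h import *
s=observe();print(s["time"],s["ee_pos"],s["joint_pos"])
for n in("scene","top"):
    camera(n)
    for q in("mallet_1","mallet_1_butt"):
        for d in mark_of(q,n): print(n,q,round(d["conf"],2),np.round(d["location"],1),onz(n,d["location"],.019))
a=np.radians(61);g=np.array([.425,.200])-.004*np.array([np.cos(a),np.sin(a)])
plan([((*g,.10),down(151)),((*g,.003),down(151))])
E
```

```text
36.3 [0.4304 0.1996 0.2414] [ 0.357   0.1022  1.6735  0.      1.3663 -2.2734]
scene mallet_1 0.89 [257.1 256.1] [0.4267 0.2041 0.019 ]
scene mallet_1 0.79 [298.6 213.2] [0.4225 0.4179 0.019 ]
scene mallet_1_butt 0.89 [271.  211.9] [0.4983 0.3316 0.019 ]
top mallet_1_butt 0.41 [201.2 271.1] [0.6093 0.0026 0.019 ]
lin [-0.021, 0.472, 0.016] rot [0.0, -0.003, 0.0] rows>=3.4 world [0.423, 0.197, 0.1]
lin [-0.021, 0.796, 0.016] rot [0.0, -0.003, 0.0] rows>=2.3 world [0.423, 0.197, 0.003]
```

Request:
servo_tool(gripper=[0, 0, 0, 0, 0, 0, 0], linear=[[-0.015, 0.13, 0.01], [-0.015, 0.26, 0.01], [-0.015, 0.39, 0.01], [-0.015, 0.5, 0.01], [-0.015, 0.6, 0.01], [-0.015, 0.6, 0.01], [-0.015, 0.6, 0.01]], rotation=[[0, 0, 0], [0, 0, 0], [0, 0, 0], [0, 0, 0], [0, 0, 0], [0, 0, 0], [0, 0, 0]])

```text
time: 37.18
ee_pos: [0.4252, 0.1969, 0.0615]
orientation: [[0.487, -0.002, -0.873], [0.873, -0.001, 0.487], [-0.002, -1.0, 0.001]]
wrist_force: [0.5, 0.2, -0.8]
gripper_width: 0.094
```

```bash
python3 - <<'E'
from h import *
s=observe();print(s["time"],s["ee_pos"])
P=proj("scene",(.43,.22,.04)).astype(int)
crop("scene",P[0]-40,P[0]+35,P[1]-60,P[1]+40,"s7")
E
```

```text
37.1833 [0.4252 0.1969 0.0615]
```

View pics/s7.png

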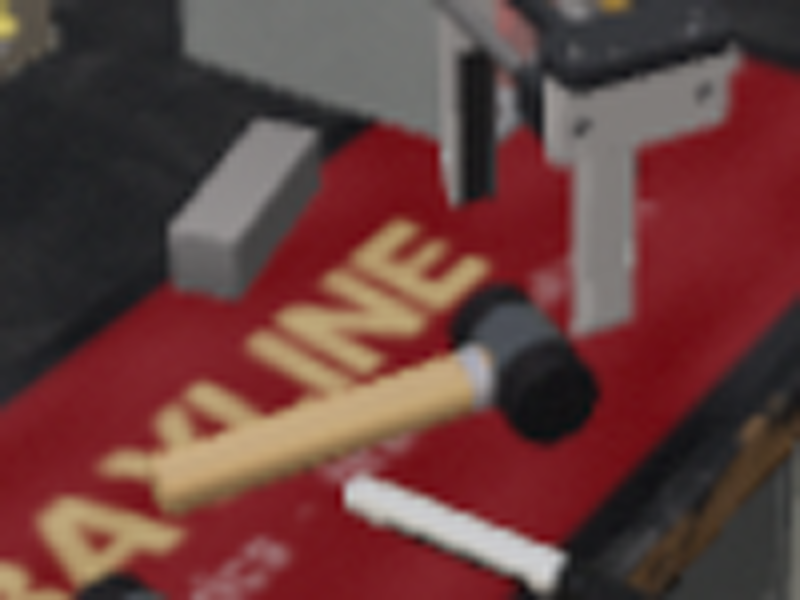

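Mallet 1's head (crop (520,362)) lies between the finger lines, with a shift of a few mm along the handle still needed. The loose pen and the grey block are clear.

Request:
servo_tool(gripper=[0, 0, 0, 0, 255, 255, 255, 255, 255, 255, 255, 255, 255, 255], linear=[[0.01, 0.08, 0], [0.01, 0.15, 0], [0.01, 0.195, 0], [0.01, 0.195, 0], [0.01, 0.195, 0], [0.01, 0.195, 0], [0.01, 0.195, 0], [0.01, 0.195, 0], [0.01, 0.195, 0], [0.01, 0.195, 0], [0.01, 0.195, 0], [0.01, 0.195, 0], [0.01, 0.195, 0], [0.01, 0.195, 0]], rotation=[[0, 0, 0], [0, 0, 0], [0, 0, 0], [0, 0, 0], [0, 0, 0], [0, 0, 0], [0, 0, 0], [0, 0, 0], [0, 0, 0], [0, 0, 0], [0, 0, 0], [0, 0, 0], [0, 0, 0], [0, 0, 0]])

```text
time: 38.4
ee_pos: [0.427, 0.1998, 0.0037]
orientation: [[0.486, 0.0, -0.874], [0.874, 0.0, 0.486], [0.0, -1.0, -0.0]]
wrist_force: [-3.5, 0.1, 7.6]
gripper_width: 0.0597
```

Request:
servo_tool(gripper=[255, 255, 255, 255, 255, 255, 255, 255, 255, 255, 255, 255], linear=[[0, -0.05, 0], [0, -0.15, 0], [0, -0.25, 0], [0, -0.35, 0], [0, -0.45, 0], [0, -0.55, 0], [0, -0.65, 0], [0, -0.75, 0], [0, -0.85, 0], [0, -0.95, 0], [0, -1, 0], [0, -1, 0]], rotation=[[0, 0, 0], [0, 0, 0], [0, 0, 0], [0, 0, 0], [0, 0, 0], [0, 0, 0], [0, 0, 0], [0, 0, 0], [0, 0, 0], [0, 0, 0], [0, 0, 0], [0, 0, 0]])

```text
time: 39.4
ee_pos: [0.4277, 0.1999, 0.3062]
orientation: [[0.486, 0.005, -0.874], [0.874, 0.002, 0.486], [0.004, -1.0, -0.003]]
wrist_force: [0.2, 1.4, -1.3]
gripper_width: 0.0598
```

```bash
python3 - <<'E'
from h import *
s=observe();print(s["time"],s["ee_pos"],s["joint_pos"],s["wrist_force"],s["gripper_width"])
camera("scene")
for q in("mallet_1","mallet_1_butt"):
    print([(round(d["conf"],2),np.round(d["location"],1)) for d in mark_of(q,"scene")])
a=np.radians(61);g=s["ee_pos"]+[0,0,.019]
print("expect head",proj("scene",g),"butt",proj("scene",g+.15*np.array([np.cos(a),np.sin(a),0])))
plan([((.40,-.10,.40),None)])
E
```

```text
39.4 [0.4277 0.1999 0.3062] [ 0.3597  0.0591  1.572  -0.0001  1.5054 -2.2744] [ 0.1509  1.3828 -1.334 ] 0.05978290155266568
[(0.83, array([166.5, 254.5])), (0.64, array([295.4, 211.3]))]
[(0.78, array([178.3, 205.2])), (0.2, array([155.9, 335. ]))]
expect head [164.5171 256.5327] butt [174.7635 204.6944]
lin [-0.916, -0.327, -0.407] rot [0.0, 0.0, 0.0] rows>=7.6 world [0.4, -0.1, 0.4]
```

Request:
servo_tool(gripper=[255, 255, 255, 255, 255, 255, 255, 255, 255, 255, 255, 255, 255, 255], linear=[[-0.05, -0.1, -0.02], [-0.13, -0.2, -0.06], [-0.22, -0.33, -0.1], [-0.3, -0.33, -0.14], [-0.38, -0.33, -0.17], [-0.46, -0.33, -0.2], [-0.54, -0.33, -0.24], [-0.62, -0.33, -0.28], [-0.7, -0.33, -0.31], [-0.78, -0.33, -0.35], [-0.85, -0.33, -0.38], [-0.92, -0.33, -0.41], [-0.92, -0.33, -0.41], [-0.92, -0.33, -0.41]], rotation=[[0, 0.07, 0], [0, 0.15, 0], [0, 0.22, 0], [0, 0.3, 0], [0, 0.38, 0], [0, 0.46, 0], [0, 0.53, 0], [0, 0.6, 0], [0, 0.68, 0], [0, 0.76, 0], [0, 0.83, 0], [0, 0.9, 0], [0, 0.98, 0], [0, 0.98, 0]])

```text
time: 40.72
ee_pos: [0.4001, -0.1022, 0.4004]
orientation: [[0.885, -0.003, 0.466], [-0.466, 0.001, 0.885], [-0.003, -1.0, -0.0]]
wrist_force: [0.5, 1.0, -2.4]
gripper_width: 0.0599
```

Request:
servo_tool(gripper=[255, 255, 255, 255, 255, 255, 255, 255, 255, 255, 255, 255, 255, 255], linear=[[0.03, -0.01, -0.05], [0.06, -0.03, -0.1], [0.1, -0.04, -0.15], [0.13, -0.05, -0.2], [0.16, -0.07, -0.25], [0.2, -0.08, -0.3], [0.23, -0.1, -0.36], [0.26, -0.11, -0.41], [0.29, -0.13, -0.46], [0.32, -0.14, -0.51], [0.36, -0.16, -0.56], [0.39, -0.17, -0.62], [0.39, -0.17, -0.62], [0.39, -0.17, -0.62]], rotation=[[0, 0.07, 0], [0, 0.15, 0], [0, 0.22, 0], [0, 0.3, 0], [0, 0.38, 0], [0, 0.46, 0], [0, 0.53, 0], [0, 0.6, 0], [0, 0.68, 0], [0, 0.76, 0], [0, 0.83, 0], [0, 0.9, 0], [0, 0.98, 0], [0, 0.98, 0]])

```text
time: 41.88
ee_pos: [0.4195, -0.3206, 0.4515]
orientation: [[-0.432, -0.002, 0.902], [-0.902, 0.002, -0.432], [-0.001, -1.0, -0.003]]
wrist_force: [0.7, -0.1, -2.1]
gripper_width: 0.06
```

```bash
cat >> h.py <<'E'
RX,RY,RT=.459,-.3715,np.radians(-25.6)
def RK(x,y,z): c,s=np.cos(RT),np.sin(RT);return np.array([RX+c*x-s*y,RY+s*x+c*y,z])
def horiz(d,zaz):  # tool horizontal along azimuth d (deg), jaws along azimuth zaz
    y=np.array([np.cos(np.radians(d)),np.sin(np.radians(d)),0]);z=np.array([np.cos(np.radians(zaz)),np.sin(np.radians(zaz)),0]);return np.c_[np.cross(y,z),y,z]
E
python3 - <<'E'
from h import *
s=observe();print(s["time"],s["ee_pos"],s["joint_pos"],s["wrist_force"],s["gripper_width"]);print(s["orientation"])
R=horiz(64.4,-25.6);print(R)
plan([(s["ee_pos"],R)])
E
```

```text
41.8833 [ 0.4195 -0.3206  0.4515] [-0.7219  0.205   1.0831  0.0001  1.8563 -0.2749] [ 0.6847 -0.1372 -2.1253] 0.05998984226100399
[[-0.4323 -0.002   0.9017]
 [-0.9017  0.0019 -0.4323]
 [-0.0008 -1.     -0.0026]]
[[ 0.      0.4321  0.9018]
 [ 0.      0.9018 -0.4321]
 [-1.      0.      0.    ]]
lin [0.0, 0.0, 0.0] rot [0.001, -0.001, 0.999] rows>=12.6 world [0.42, -0.321, 0.451]
```

Request:
servo_tool(gripper=[255, 255, 255, 255, 255, 255, 255, 255, 255, 255, 255, 255, 255, 255, 255, 255], linear=[[-0.1, 0, -0.05], [-0.21, 0, -0.1], [-0.21, 0, -0.1], [-0.21, 0, -0.1], [-0.21, 0, -0.1], [-0.21, 0, -0.1], [-0.21, 0, -0.1], [-0.21, 0, -0.1], [-0.21, 0, -0.1], [-0.21, 0, -0.1], [-0.21, 0, -0.1], [-0.21, 0, -0.1], [-0.21, 0, -0.1], [-0.21, 0, -0.1], [-0.21, 0, -0.1], [-0.21, 0, -0.1]], rotation=[[0, 0, 0.06], [0, 0, 0.13], [0, 0, 0.2], [0, 0, 0.27], [0, 0, 0.34], [0, 0, 0.41], [0, 0, 0.48], [0, 0, 0.55], [0, 0, 0.62], [0, 0, 0.69], [0, 0, 0.76], [0, 0, 0.83], [0, 0, 0.9], [0, 0, 0.97], [0, 0, 1], [0, 0, 1]])

```text
time: 43.22
ee_pos: [0.4195, -0.25, 0.451]
orientation: [[0.003, 0.43, 0.903], [0.004, 0.903, -0.43], [-1.0, 0.005, 0.001]]
wrist_force: [0.1, -0.3, -3.5]
gripper_width: 0.0599
```

```bash
python3 - <<'E'
from h import *
s=observe();print(s["time"],s["ee_pos"],s["joint_pos"],s["wrist_force"],s["gripper_width"]);print(s["orientation"])
D=[(-1.38459,.2999,1.52099,0,1.32071,.13757,-.53251,.20545)]
camera("scene")
for q in("mallet_1","mallet_1_butt"):
    print(q,[(round(d["conf"],2),np.round(d["location"],1)) for d in mark_of(q,"scene")])
g=s["ee_pos"]-.019*s["orientation"][:,1]
print("expect",proj("scene",g),proj("scene",g+.15*s["orientation"][:,0]))
E
```

```text
43.2167 [ 0.4195 -0.25    0.451 ] [-1.0837  0.3882  1.4657  1.372   2.1829 -0.3455] [ 0.0954 -0.3258 -3.458 ] 0.059908101527965975
[[ 0.0033  0.4297  0.903 ]
 [ 0.0043  0.903  -0.4297]
 [-1.      0.0053  0.0011]]
mallet_1 [(0.81, array([ 92.1, 331.4]))]
mallet_1_butt [(0.78, array([132.4, 329.3]))]
expect [ 91.2643 332.4717] [132.4857 328.5258]
```

Request:
servo_tool(gripper=[255, 255, 255, 255, 255, 255, 255, 255, 255, 255], linear=[[0, 0, 0], [0, 0, 0], [0, 0, 0], [0, 0, 0], [0, 0, 0], [0, 0, 0], [0, 0, 0], [0, 0, 0], [0, 0, 0], [0, 0, 0]], rotation=[[0.06, 0, 0], [0.12, 0, 0], [0.18, 0, 0], [0.24, 0, 0], [0.3, 0, 0], [0.36, 0, 0], [0.42, 0, 0], [0.45, 0, 0], [0.45, 0, 0], [0.45, 0, 0]])

```text
time: 44.2
ee_pos: [0.419, -0.2498, 0.4541]
orientation: [[0.001, 0.913, 0.409], [-0.005, 0.409, -0.913], [-1.0, -0.001, 0.005]]
wrist_force: [0.4, 0.4, -2.4]
gripper_width: 0.0596
```

```bash
python3 - <<'E'
from h import *
s=observe();print(s["time"],s["ee_pos"],s["joint_pos"]);print(s["orientation"])
E
```

```text
44.2 [ 0.419  -0.2498  0.4541] [-1.2172 -0.0215  1.9397  1.5466  1.6341 -0.3528]
[[ 0.0008  0.9125  0.409 ]
 [-0.0046  0.409  -0.9125]
 [-1.     -0.0012  0.0045]]
```

```bash
cat > fk.py <<'E'
from h import *
from scipy.optimize import least_squares
Rz=lambda t:Ro.from_euler("z",t).as_matrix();Ry=lambda t:Ro.from_euler("y",t).as_matrix()
def fk(q,P):
    h,a,b,L1,L2,e,Lt=P
    R=Rz(q[0]);p=R@[a,b,h]
    R=R@Ry(q[1]);p=p+R@[0,0,L1]
    R=R@Ry(q[2]);p=p+R@[e,0,L2]
    R=R@Rz(q[3])@Ry(q[4]);p=p+R@[0,0,Lt]
    R=R@Rz(q[5]);return p,R   # R z = tool y dir ; R columns -> tool: y=z_, 
D=[([-1.38459,.2999,1.52099,0,1.32071,-.06658],(.13757,-.53251,.20545)),([1.2603,.1627,1.2145,-.0003,1.765,1.5594],(.1227,.502,.4151)),([-.0081,.3465,1.1868,.0001,1.6084,1.5109],(.593,.0318,.3255)),([-.2073,.1601,1.9605,.0001,1.0191,-.0667],(.4267,-.0523,.1006)),([-.056,.6068,1.2708,0,1.2616,-.1046],(.6578,-.0002,.1249)),([.357,.1022,1.6735,0,1.3663,-2.2734],(.4304,.1996,.2414)),([-.7219,.205,1.0831,.0001,1.8563,-.2749],(.4195,-.3206,.4515)),([-1.0837,.3882,1.4657,1.372,2.1829,-.3455],(.4195,-.25,.451)),([-1.2172,-.0215,1.9397,1.5466,1.6341,-.3528],(.419,-.2498,.4541))]
o=least_squares(lambda P:np.concatenate([fk(q,P)[0]-p for q,p in D]),[.3,0,-.03,.4,.4,0,.3]);P=o.x
if __name__=="__main__":
    print("P",P,"maxres",np.abs(o.fun).max())
    R=fk(D[-1][0],P)[1];print(R)
E
cat > ik.py <<'E'
from fk import *
lo=np.array([-3.03,-.79,.23,-1.04,0,-2.55]);hi=np.array([3.03,2.21,2.52,4.18,3.07,2.55])
R0=fk(D[-1][0],P)[1];T0=np.array([[.0008,.9125,.409],[-.0046,.409,-.9125],[-1,-.0012,.0045]]);C=R0.T@T0
def ik(p,T,q0):
    def f(q):
        pp,R=fk(q,P);return np.r_[(pp-p)*5,Ro.from_matrix(T.T@(R@C)).as_rotvec()]
    r=least_squares(f,np.clip(q0,lo+1e-3,hi-1e-3),bounds=(lo,hi));return r.x,np.abs(r.fun).max()
if __name__=="__main__":
    print("C",C.round(2).tolist())
    q0=np.array(D[-1][0])
    for nm,y in(("left",.066),("right",-.066)):
      for d in (64.4,40,20,0,-10,-20,-30,-45):
        R=horiz(d,d-90);q=q0
        for z in(.36,.174,):
            best=None
            for qs in(q,[-.9,.6,1.6,1.5,1.8,-.3],[-.7,.6,1.8,2.4,1.2,-1],[-.6,.5,1.9,2.9,.8,-1.5]):
                tcp=RK(0,y,z)+.019*R[:,1];r=ik(tcp,R,np.array(qs))
                if best is None or r[1]<best[1]-1e-4: best=r
            print(nm,d,z,best[0].round(2),"err %.4f"%best[1]);q=best[0]
E
python3 fk.py; python3 ik.py
```

```text
P [ 0.2212 -0.0001  0.0366  0.4241  0.4476  0.0408  0.2706] maxres 4.735759311774723e-05
[[-0.409  -0.0008  0.9125]
 [ 0.9125  0.0047  0.409 ]
 [-0.0046  1.     -0.0012]]
C [[0.0, 0.0, -1.0], [-1.0, -0.0, -0.0], [0.0, 1.0, 0.0]]
left 64.4 0.36 [-1.01  0.65  1.3   1.34  2.1  -0.43] err 0.0000
left 64.4 0.174 [-1.01  0.9   1.34  1.19  2.   -0.76] err 0.0000
left 40 0.36 [-1.08  0.44  1.62  1.47  1.75 -0.5 ] err 0.0000
left 40 0.174 [-1.08  0.74  1.66  1.42  1.71 -0.85] err 0.0000
left 20 0.36 [-1.09  0.26  1.86  1.64  1.46 -0.56] err 0.0000
left 20 0.174 [-1.09  0.62  1.91  1.68  1.49 -0.97] err 0.0000
left 0 0.36 [-1.02  0.1   2.07  1.9   1.12 -0.67] err 0.0000
left 0 0.174 [-1.02  0.53  2.12  2.07  1.32 -1.14] err 0.0000
left -10 0.36 [-0.94  0.03  2.14  2.1   0.93 -0.77] err 0.0000
left -10 0.174 [-0.94  0.49  2.2   2.32  1.25 -1.25] err 0.0000
left -20 0.36 [-0.84 -0.03  2.19  2.38  0.75 -0.96] err 0.0000
left -20 0.174 [-0.84  0.47  2.26  2.61  1.2  -1.36] err 0.0000
left -30 0.36 [-0.72 -0.05  2.22  2.81  0.62 -1.3 ] err 0.0000
left -30 0.174 [-0.72  0.46  2.28  2.93  1.18 -1.49]
[... 464 characters left out ...]
t 20 0.174 [-1.28  0.74  1.68  1.53  1.61 -0.85] err 0.0000
right 0 0.36 [-1.26  0.26  1.87  1.74  1.3  -0.58] err 0.0000
right 0 0.174 [-1.26  0.62  1.92  1.83  1.4  -0.99] err 0.0000
right -10 0.36 [-1.22  0.18  1.97  1.88  1.13 -0.65] err 0.0000
right -10 0.174 [-1.22  0.57  2.02  2.03  1.31 -1.09] err 0.0000
right -20 0.36 [-1.15  0.11  2.05  2.06  0.95 -0.75] err 0.0000
right -20 0.174 [-1.15  0.53  2.11  2.27  1.23 -1.2 ] err 0.0000
right -30 0.36 [-1.06  0.05  2.11  2.33  0.78 -0.92] err 0.0000
right -30 0.174 [-1.06  0.51  2.17  2.55  1.17 -1.32] err 0.0000
right -45 0.36 [-0.89  0.02  2.15  2.96  0.6  -1.42] err 0.0000
right -45 0.174 [-0.89  0.49  2.21  3.03  1.13 -1.52] err 0.0000
```

```bash
python3 - <<'E'
from h import *
s=observe();R=horiz(-10,-100)
p=RK(0,.066,.345)+.0153*R[:,1];print(p)
plan([((.46,-.27,.45),R),(p,R)])
E
```

```text
[ 0.5026 -0.3146  0.345 ]
lin [0.014, 0.097, 0.117] rot [0.379, 0.003, -0.0] rows>=4.8 world [0.46, -0.27, 0.45]
lin [0.365, 0.166, 0.31] rot [0.379, 0.003, -0.0] rows>=2.9 world [0.503, -0.315, 0.345]
```

Request:
servo_tool(gripper=[255, 255, 255, 255, 255, 255, 255, 255, 255, 255, 255, 255, 255, 255, 255], linear=[[0, 0.02, 0.02], [0, 0.04, 0.05], [0.01, 0.07, 0.08], [0.01, 0.1, 0.12], [0.01, 0.12, 0.2], [0.01, 0.15, 0.28], [0.01, 0.17, 0.31], [0.06, 0.17, 0.31], [0.12, 0.17, 0.31], [0.18, 0.17, 0.31], [0.24, 0.17, 0.31], [0.3, 0.17, 0.31], [0.36, 0.17, 0.31], [0.36, 0.17, 0.31], [0.36, 0.17, 0.31]], rotation=[[0.06, 0, 0], [0.12, 0, 0], [0.18, 0, 0], [0.24, 0, 0], [0.3, 0, 0], [0.36, 0, 0], [0.38, 0, 0], [0.38, 0, 0], [0.38, 0, 0], [0.38, 0, 0], [0.38, 0, 0], [0.38, 0, 0], [0.38, 0, 0], [0.38, 0, 0], [0.38, 0, 0]])

```text
time: 45.45
ee_pos: [0.5042, -0.3149, 0.345]
orientation: [[-0.001, 0.985, -0.175], [0.0, -0.175, -0.985], [-1.0, -0.001, -0.0]]
wrist_force: [1.1, -0.4, -2.1]
gripper_width: 0.0596
```

```bash
cat > see.py <<'E'
from fit import *
s=observe();print(s["time"],s["ee_pos"],s["joint_pos"],s["gripper_width"])
print(s["orientation"])
for n in("scene","top"):
    im=camera(n);np.save(f"last_{n}.npy",im)
    for q in("mallet_1","mallet_1_butt","ring_left","ring_right"):
        print(n,q,[(round(d["conf"],2),np.round(d["location"],1).tolist()) for d in mark_of(q,n)])
    y=.066
    print(n,"model: ringL",proj(n,RK(0,.066,.155)),"ringR",proj(n,RK(0,-.066,.155)))
    g=s["ee_pos"]-.0153*s["orientation"][:,1];print(" head",proj(n,g),"butt",proj(n,g+.15*s["orientation"][:,0]))
E
python3 see.py; python3 - <<'E'
from h import *
o=[]
for n,P in(("scene",RK(0,.066,.2)),("top",RK(0,.066,.2))):
    r=proj(n,P).astype(int);a=np.load(f"last_{n}.npy")[r[0]-35:r[0]+35,r[1]-35:r[1]+35,::-1];o.append(cv2.resize(a,(400,400),interpolation=cv2.INTER_CUBIC));print(n,r)
cv2.imwrite("pics/d2.png",np.hstack(o))
E
```

```text
45.45 [ 0.5042 -0.3149  0.345 ] [-0.9465  0.0498  2.1599  2.1214  0.9563 -0.8173] 0.05962846235642058
[[-0.0006  0.9845 -0.1753]
 [ 0.0002 -0.1753 -0.9845]
 [-1.     -0.0006 -0.0001]]
scene mallet_1 [(0.9, [297.4, 211.9]), (0.52, [115.1, 313.8])]
scene mallet_1_butt [(0.55, [296.0, 209.5]), (0.48, [150.1, 314.6])]
scene ring_left [(0.88, [160.3, 311.8]), (0.66, [153.6, 266.9])]
scene ring_right [(0.76, [157.3, 338.2])]
scene model: ringL [161.4538 312.4359] ringR [155.5934 336.5978]
 head [115.4463 315.4279] butt [152.1357 312.7824]
top mallet_1 [(0.73, [212.8, 174.2]), (0.49, [190.6, 351.6])]
top mallet_1_butt [(0.61, [213.0, 344.4]), (0.31, [171.8, 279.3])]
top ring_left [(0.73, [217.7, 341.1]), (0.32, [200.7, 148.6])]
top ring_right [(0.94, [239.1, 372.3])]
top model: ringL [220.0463 342.3065] ringR [238.3059 371.5199]
 head [190.0102 351.4797] butt [213.9524 344.1694]
scene [151 313]
top [213 344]
```

View pics/d2.png

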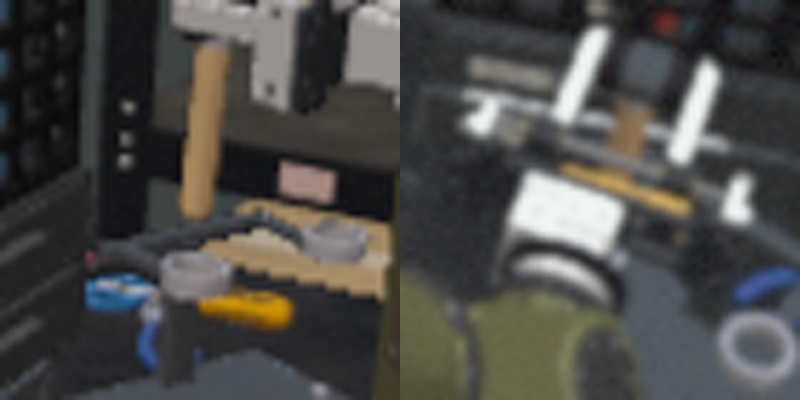

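Butt at scene (152.3,312.7) lies in line with ring-left's rim centre (161.9,312.5) and matches the model in both views. Lowering.

Request:
servo_tool(gripper=[255, 255, 255, 255, 255, 255, 255], linear=[[0.05, -0.005, 0], [0.1, -0.005, 0], [0.15, -0.005, 0], [0.19, -0.005, 0], [0.22, -0.005, 0], [0.22, -0.005, 0], [0.22, -0.005, 0]], rotation=[[0, 0, 0], [0, 0, 0], [0, 0, 0], [0, 0, 0], [0, 0, 0], [0, 0, 0], [0, 0, 0]])

```text
time: 46.53
ee_pos: [0.5022, -0.3145, 0.2791]
orientation: [[-0.0, 0.984, -0.177], [0.001, -0.177, -0.984], [-1.0, -0.0, -0.001]]
wrist_force: [-0.6, 0.1, -0.8]
gripper_width: 0.0595
```

```bash
python3 see.py
```

```text
46.5333 [ 0.5022 -0.3145  0.2791] [-0.9499  0.1959  2.2057  2.2193  1.0665 -1.003 ] 0.05950107268563439
[[-0.0002  0.9843 -0.1766]
 [ 0.0006 -0.1766 -0.9843]
 [-1.     -0.0003 -0.0005]]
scene mallet_1 [(0.84, [297.3, 209.9]), (0.54, [130.0, 310.9])]
scene mallet_1_butt [(0.74, [167.2, 312.6])]
scene ring_left [(0.69, [161.2, 310.8])]
scene ring_right [(0.9, [155.8, 335.1])]
scene model: ringL [161.4538 312.4359] ringR [155.5934 336.5978]
 head [132.0853 314.6634] butt [167.3429 312.083 ]
top mallet_1 [(0.76, [213.6, 175.0]), (0.55, [202.0, 352.2]), (0.37, [218.9, 341.1])]
top mallet_1_butt [(0.62, [221.3, 343.1]), (0.32, [199.3, 147.4])]
top ring_left [(0.68, [221.0, 345.2])]
top ring_right [(0.96, [239.2, 372.5]), (0.68, [172.0, 283.8])]
top model: ringL [220.0463 342.3065] ringR [238.3059 371.5199]
 head [201.3774 347.9704] butt [223.7466 341.1259]
```

Request:
servo_tool(gripper=[255, 255, 255, 255, 255, 255, 255], linear=[[0.05, 0, 0], [0.1, 0, 0], [0.15, 0, 0], [0.2, 0, 0], [0.25, 0, 0], [0.28, 0, 0], [0.28, 0, 0]], rotation=[[0, 0, 0], [0, 0, 0], [0, 0, 0], [0, 0, 0], [0, 0, 0], [0, 0, 0], [0, 0, 0]])

```text
time: 47.62
ee_pos: [0.5019, -0.3142, 0.1933]
orientation: [[-0.002, 0.984, -0.177], [0.002, -0.177, -0.984], [-1.0, -0.002, -0.002]]
wrist_force: [-0.2, 1.0, -2.1]
gripper_width: 0.0598
```

Request:
servo_tool(gripper=[255, 255, 255, 255, 255], linear=[[0.01, 0, 0], [0.02, 0, 0], [0.03, 0, 0], [0.04, 0, 0], [0.04, 0, 0]], rotation=[[0, 0, 0], [0, 0, 0], [0, 0, 0], [0, 0, 0], [0, 0, 0]])

```text
time: 48.03
ee_pos: [0.5021, -0.3144, 0.1829]
orientation: [[-0.0, 0.984, -0.177], [0.0, -0.177, -0.984], [-1.0, -0.0, -0.0]]
wrist_force: [-0.4, 0.0, -2.1]
gripper_width: 0.0599
```

Request:
servo_tool(gripper=[255, 255, 255, 255, 255], linear=[[0.007, 0, 0], [0.014, 0, 0], [0.02, 0, 0], [0.024, 0, 0], [0.024, 0, 0]], rotation=[[0, 0, 0], [0, 0, 0], [0, 0, 0], [0, 0, 0], [0, 0, 0]])

```text
time: 48.45
ee_pos: [0.5022, -0.3145, 0.1775]
orientation: [[0.004, 0.984, -0.176], [-0.002, -0.176, -0.984], [-1.0, 0.004, 0.001]]
wrist_force: [-5.0, 3.0, 9.0]
gripper_width: 0.0601
```

Request:
servo_tool(gripper=[0, 0, 0, 0, 0, 0, 0, 0, 0, 0, 0, 0, 0, 0, 0, 0], linear=[[0, 0, 0], [0, 0, 0], [0, 0, 0], [0, 0, 0], [0, 0, 0], [0, 0, 0], [-0.02, -0.01, 0], [-0.04, -0.05, 0], [-0.05, -0.1, 0], [-0.08, -0.14, 0], [-0.15, -0.14, 0], [-0.25, -0.14, 0], [-0.35, -0.14, 0], [-0.45, -0.14, 0], [-0.55, -0.14, 0], [-0.55, -0.14, 0]], rotation=[[0, 0, 0], [0, 0, 0], [0, 0, 0], [0, 0, 0], [0, 0, 0], [0, 0, 0], [0, 0, 0], [0, 0, 0], [0, 0, 0], [0, 0, 0], [0, 0, 0], [0, 0, 0], [0, 0, 0], [0, 0, 0], [0, 0, 0], [0, 0, 0]])

```text
time: 49.78
ee_pos: [0.4607, -0.3071, 0.3473]
orientation: [[0.005, 0.984, -0.177], [-0.007, -0.177, -0.984], [-1.0, 0.006, 0.006]]
wrist_force: [0.7, 0.2, -0.1]
gripper_width: 0.0939
```

```bash
python3 see.py; python3 - <<'E'
from h import *
o=[]
a=np.load("last_scene.npy")[125:195,280:350,::-1];o.append(cv2.resize(a,(400,400),interpolation=cv2.INTER_CUBIC))
a=np.load("last_top.npy")[180:260,320:400,::-1];o.append(cv2.resize(a,(400,400),interpolation=cv2.INTER_CUBIC))
cv2.imwrite("pics/d3.png",np.hstack(o))
E
```

```text
49.7833 [ 0.4607 -0.3071  0.3473] [-1.0408 -0.0309  2.2401  2.0475  1.0257 -0.7824] 0.09392847490926695
[[ 0.0049  0.9842 -0.1769]
 [-0.0072 -0.1769 -0.9842]
 [-1.      0.0061  0.0062]]
scene mallet_1 [(0.8, [158.1, 312.3]), (0.56, [297.0, 211.8])]
scene mallet_1_butt [(0.78, [188.7, 310.6])]
scene ring_left [(0.93, [161.9, 309.3])]
scene ring_right [(0.8, [157.5, 336.0])]
scene model: ringL [161.4538 312.4359] ringR [155.5934 336.5978]
 head [116.8012 325.1794] butt [154.0558 321.9465]
top mallet_1 [(0.47, [213.6, 177.1]), (0.41, [212.8, 346.2])]
top mallet_1_butt []
top ring_left [(0.78, [221.3, 342.4])]
top ring_right [(0.62, [241.6, 370.2])]
top model: ringL [220.0463 342.3065] ringR [238.3059 371.5199]
 head [198.4446 348.1041] butt [222.048  341.2357]
```

Request:
servo_tool(gripper=[0, 0, 0, 0, 0, 0, 0, 0, 0, 0, 0, 0, 0, 0, 0, 0], linear=[[-0.07, 0, 0], [-0.14, 0, 0], [-0.2, -0.02, -0.05], [-0.26, -0.04, -0.1], [-0.33, -0.06, -0.15], [-0.33, -0.07, -0.2], [-0.33, -0.08, -0.25], [-0.33, -0.09, -0.3], [-0.33, -0.1, -0.35], [-0.33, -0.11, -0.41], [-0.33, -0.11, -0.41], [-0.33, -0.11, -0.41], [-0.33, -0.11, -0.41], [-0.33, -0.11, -0.41], [-0.33, -0.11, -0.41], [-0.33, -0.11, -0.41]], rotation=[[0, 0, -0.06], [0, 0, -0.13], [0, 0, -0.2], [0, 0, -0.27], [0, 0, -0.34], [0, 0, -0.41], [0, 0, -0.48], [0, 0, -0.55], [0, 0, -0.62], [0, 0, -0.69], [0, 0, -0.76], [0, 0, -0.83], [0, 0, -0.9], [0, 0, -0.96], [0, 0, -1], [0, 0, -1]])

```text
time: 51.62
ee_pos: [0.4503, -0.18, 0.4399]
orientation: [[-0.984, -0.007, -0.177], [0.177, 0.001, -0.984], [0.007, -1.0, 0.0]]
wrist_force: [-1.2, 0.2, 0.4]
gripper_width: 0.094
```

```bash
python3 - <<'E'
from h import *
s=observe();print(s["time"],s["ee_pos"],s["joint_pos"]);print(s["orientation"])
E
```

```text
51.6167 [ 0.4503 -0.18    0.4399] [-0.4546  0.0969  1.2328 -0.0021  1.8184  1.2933]
[[-0.9842 -0.0067 -0.1767]
 [ 0.1767  0.001  -0.9843]
 [ 0.0068 -1.      0.0002]]
```

Clean. Now swing to mallet 2.

Request:
servo_tool(gripper=[0, 0, 0, 0, 0, 0, 0, 0, 0, 0, 0, 0, 0], linear=[[0.1, 0, -0.76], [0.1, 0, -0.76], [0.1, 0, -0.76], [0.1, 0, -0.76], [0.1, 0, -0.76], [0.1, 0, -0.76], [0.1, 0, -0.76], [0.1, 0, -0.76], [0.1, 0, -0.76], [0.1, 0, -0.76], [0.1, 0, -0.76], [0.1, 0, -0.76], [0.1, 0, -0.76]], rotation=[[0, -1, 0], [0, -1, 0], [0, -1, 0], [0, -1, 0], [0, -1, 0], [0, -1, 0], [0, -1, 0], [0, -1, 0], [0, -1, 0], [0, -1, 0], [0, -1, 0], [0, -1, 0], [0, -1, 0]])

```text
time: 52.7
ee_pos: [0.4608, 0.0497, 0.4394]
orientation: [[-0.169, -0.001, 0.986], [-0.986, 0.0, -0.169], [0.0, -1.0, -0.001]]
wrist_force: [-0.5, 0.5, 0.8]
gripper_width: 0.0936
```

Request:
servo_tool(gripper=[0, 0, 0, 0, 0, 0, 0, 0, 0, 0, 0, 0, 0], linear=[[-0.81, 0, -0.21], [-0.81, 0, -0.21], [-0.81, 0, -0.21], [-0.81, 0, -0.21], [-0.81, 0, -0.21], [-0.81, 0, -0.21], [-0.81, 0, -0.21], [-0.81, 0, -0.21], [-0.81, 0, -0.21], [-0.81, 0, -0.21], [-0.81, 0, -0.21], [-0.81, 0, -0.21], [-0.81, 0, -0.21]], rotation=[[0, -1, 0], [0, -1, 0], [0, -1, 0], [0, -1, 0], [0, -1, 0], [0, -1, 0], [0, -1, 0], [0, -1, 0], [0, -1, 0], [0, -1, 0], [0, -1, 0], [0, -1, 0], [0, -1, 0]])

```text
time: 53.78
ee_pos: [0.4417, 0.3, 0.4393]
orientation: [[0.986, -0.001, 0.17], [-0.17, -0.001, 0.986], [-0.001, -1.0, -0.001]]
wrist_force: [1.0, 0.0, 0.1]
gripper_width: 0.0941
```

Request:
servo_tool(gripper=[0, 0, 0, 0, 0, 0, 0, 0, 0, 0, 0, 0, 0, 0], linear=[[-0.07, 0.65, 0.33], [-0.07, 0.65, 0.33], [-0.07, 0.65, 0.33], [-0.07, 0.65, 0.33], [-0.07, 0.65, 0.33], [-0.07, 0.65, 0.33], [-0.07, 0.65, 0.33], [-0.07, 0.65, 0.33], [-0.07, 0.65, 0.33], [-0.07, 0.65, 0.33], [-0.07, 0.65, 0.33], [-0.07, 0.65, 0.33], [-0.07, 0.65, 0.33], [-0.07, 0.65, 0.33]], rotation=[[0, -0.98, 0], [0, -0.98, 0], [0, -0.98, 0], [0, -0.98, 0], [0, -0.98, 0], [0, -0.98, 0], [0, -0.98, 0], [0, -0.98, 0], [0, -0.98, 0], [0, -0.98, 0], [0, -0.98, 0], [0, -0.98, 0], [0, -0.98, 0], [0, -0.98, 0]])

```text
time: 54.95
ee_pos: [0.4384, 0.401, 0.2442]
orientation: [[0.205, -0.001, -0.979], [0.979, -0.001, 0.205], [-0.001, -1.0, 0.001]]
wrist_force: [0.4, -0.2, 0.6]
gripper_width: 0.0935
```

```bash
cat > m2.py <<'E'
from fit import *
s=observe();print(s["time"],s["ee_pos"],s["joint_pos"])
im=camera("scene");np.save("last_scene.npy",im)
hd=[];bt=[]
for q in("mallet_1","mallet_2","mallet_1_butt","mallet_2_butt"):
    L=[(round(d["conf"],2),np.round(d["location"],1).tolist()) for d in mark_of(q,"scene")];print(q,L)
for d in masks_of("mallet_2","scene"):
    m=d["region"];r,c=np.nonzero(m);print("mask",round(d["conf"],2),m.sum(),r.min(),r.max(),c.min(),c.max(),np.round(d["location"],1))
    if r.mean()>240:
        g=im.astype(int);dark=m&(g.max(2)<105)&((g.max(2)-g.min(2))<40);wood=m&(g[...,0]-g[...,2]>45)
        for nm,k in(("head",dark),("wood",wood)):
            if k.sum()>5: (cx,cy),(w,h),a=cv2.minAreaRect(np.argwhere(k)[:,::-1].astype(np.float32));print(nm,k.sum(),"rc",round(cy,1),round(cx,1),"wh",round(w,1),round(h,1),round(a,1),cv2.boxPoints(((cx,cy),(w,h),a)).round(1).tolist())
E
python3 m2.py
```

```text
54.95 [0.4384 0.401  0.2442] [ 0.6793  0.3754  1.331   0.0001  1.4367 -2.2554]
mallet_1 [(0.69, [156.6, 312.7]), (0.67, [297.8, 212.6])]
mallet_2 [(0.69, [156.6, 312.7]), (0.67, [297.8, 212.6])]
mallet_1_butt [(0.78, [187.9, 309.4])]
mallet_2_butt [(0.87, [327.7, 163.1]), (0.27, [157.3, 312.8])]
mask 0.91 834 283 332 162 222 [304.4 199.6]
head 302 rc 295.6 210.2 wh 24.6 15.6 36.9 [[195.60000610351562, 294.5], [205.0, 282.0], [224.6999969482422, 296.79998779296875], [215.3000030517578, 309.20001220703125]]
wood 490 rc 310.5 190.6 wh 20.6 66.7 45.7 [[159.5, 326.3999938964844], [207.1999969482422, 279.8999938964844], [221.60000610351562, 294.70001220703125], [173.89999389648438, 341.20001220703125]]
mask 0.74 221 152 191 306 320 [160.1 310.8]
```

```bash
python3 - <<'E'
from fit import *
h=(0,0,.019);b=(.15,0,.013)
p,r=rigid([("scene",(296.5,211.5),h,1),("top",(213.3,175.3),h,1),("scene",(327.5,164.2),b,1),("top",(203.5,146),b,.7)],[.43,.4,1.3]);print(p[:2],np.degrees(p[2]),r.round(1).tolist())
az=p[2];g=p[:2]
plan([((*g,.062),down(np.degrees(az)+90)),((*g,.0035),down(np.degrees(az)+90))])
E
```

```text
[0.4352 0.4079] 79.49079393034981 [[-2.0, 0.4], [-0.2, -1.5], [0.3, -0.0], [-0.7, -0.0]]
lin [0.02, 0.609, 0.015] rot [-0.0, -0.017, -0.0] rows>=4.4 world [0.435, 0.408, 0.062]
lin [0.02, 0.804, 0.015] rot [-0.0, -0.017, -0.0] rows>=1.4 world [0.435, 0.408, 0.004]
```

Request:
servo_tool(gripper=[0, 0, 0, 0, 0, 0, 0, 0, 0, 255, 255, 255, 255, 255, 255, 255, 255, 255, 255, 255], linear=[[0.03, 0.13, 0.01], [0.03, 0.26, 0.01], [0.03, 0.39, 0.01], [0.03, 0.52, 0.01], [0.03, 0.6, 0.01], [0.03, 0.68, 0.01], [0.03, 0.76, 0.01], [0.03, 0.8, 0.01], [0.03, 0.8, 0.01], [0.03, 0.8, 0.01], [0.03, 0.8, 0.01], [0.03, 0.8, 0.01], [0.03, 0.8, 0.01], [0.03, 0.8, 0.01], [0.03, 0.8, 0.01], [0.03, 0.8, 0.01], [0.03, 0.8, 0.01], [0.03, 0.8, 0.01], [0.03, 0.8, 0.01], [0.03, 0.8, 0.01]], rotation=[[0, -0.017, 0], [0, -0.017, 0], [0, -0.017, 0], [0, -0.017, 0], [0, -0.017, 0], [0, -0.017, 0], [0, -0.017, 0], [0, -0.017, 0], [0, -0.017, 0], [0, -0.017, 0], [0, -0.017, 0], [0, -0.017, 0], [0, -0.017, 0], [0, -0.017, 0], [0, -0.017, 0], [0, -0.017, 0], [0, -0.017, 0], [0, -0.017, 0], [0, -0.017, 0], [0, -0.017, 0]])

```text
time: 56.92
ee_pos: [0.4378, 0.4107, 0.0057]
orientation: [[0.181, 0.001, -0.983], [0.983, 0.001, 0.181], [0.001, -1.0, -0.001]]
wrist_force: [-0.8, -1.3, 6.9]
gripper_width: 0.0599
```

```bash
python3 m2.py; python3 - <<'E'
from h import *
s=observe();print(s["gripper_width"],s["wrist_force"]);R=s["orientation"];print(R)
g=s["ee_pos"]-.0153*R[:,1];print("head",proj("scene",g),"butt",proj("scene",g+.15*R[:,0]))
E
```

```text
56.9167 [0.4378 0.4107 0.0057] [ 0.6926  0.6368  1.5326 -0.0001  0.9711 -2.2666]
mallet_1 [(0.81, [298.2, 211.2]), (0.64, [156.5, 309.7])]
mallet_2 [(0.81, [298.2, 211.2]), (0.64, [156.5, 309.7])]
mallet_1_butt []
mallet_2_butt [(0.56, [327.4, 163.2])]
mask 0.95 755 284 331 161 215 [307.4 194.2]
head 219 rc 294.5 209.5 wh 22.6 14.1 45.0 [[196.5, 291.5], [206.5, 281.5], [222.5, 297.5], [212.5, 307.5]]
wood 496 rc 311.3 189.9 wh 18.4 65.3 48.5 [[159.39999389648438, 326.1000061035156], [208.3000030517578, 282.79998779296875], [220.5, 296.6000061035156], [171.60000610351562, 339.79998779296875]]
0.059446061541539294 [-0.6917 -1.335   6.0567]
[[ 0.1813  0.0009 -0.9834]
 [ 0.9834  0.0007  0.1813]
 [ 0.0008 -1.     -0.0008]]
head [294.2061 210.4245] butt [325.6743 162.2066]
```

Request:
servo_tool(gripper=[255, 255, 255, 255, 255, 255, 255, 255, 255, 255, 255, 255], linear=[[0, -0.05, 0], [0, -0.15, 0], [0, -0.25, 0], [0, -0.35, 0], [0, -0.45, 0], [0, -0.55, 0], [0, -0.65, 0], [0, -0.75, 0], [0, -0.85, 0], [0, -0.95, 0], [0, -1, 0], [0, -1, 0]], rotation=[[0, 0, 0], [0, 0, 0], [0, 0, 0], [0, 0, 0], [0, 0, 0], [0, 0, 0], [0, 0, 0], [0, 0, 0], [0, 0, 0], [0, 0, 0], [0, 0, 0], [0, 0, 0]])

```text
time: 58.22
ee_pos: [0.4379, 0.4109, 0.3085]
orientation: [[0.181, 0.004, -0.983], [0.983, 0.003, 0.181], [0.004, -1.0, -0.003]]
wrist_force: [1.0, 0.5, -1.0]
gripper_width: 0.0598
```

Request:
servo_tool(gripper=[255, 255, 255, 255, 255, 255, 255, 255, 255, 255, 255, 255, 255, 255], linear=[[-0.03, -0.1, 0], [-0.06, -0.2, 0], [-0.1, -0.3, -0.01], [-0.14, -0.4, -0.02], [-0.18, -0.45, -0.03], [-0.22, -0.45, -0.04], [-0.26, -0.45, -0.05], [-0.3, -0.45, -0.06], [-0.33, -0.45, -0.07], [-0.36, -0.45, -0.08], [-0.36, -0.45, -0.08], [-0.36, -0.45, -0.08], [-0.36, -0.45, -0.08], [-0.36, -0.45, -0.08]], rotation=[[0, 0.07, 0], [0, 0.14, 0], [0, 0.22, 0], [0, 0.3, 0], [0, 0.38, 0], [0, 0.46, 0], [0, 0.53, 0], [0, 0.6, 0], [0, 0.68, 0], [0, 0.76, 0], [0, 0.83, 0], [0, 0.9, 0], [0, 0.98, 0], [0, 0.98, 0]])

```text
time: 59.38
ee_pos: [0.4415, 0.3, 0.4382]
orientation: [[0.988, -0.002, 0.157], [-0.157, -0.001, 0.988], [-0.002, -1.0, -0.002]]
wrist_force: [0.6, 0.2, -1.5]
gripper_width: 0.06
```

Request:
servo_tool(gripper=[255, 255, 255, 255, 255, 255, 255, 255, 255, 255, 255, 255, 255, 255], linear=[[0.02, 0, -0.07], [0.03, 0, -0.13], [0.05, 0, -0.2], [0.06, 0, -0.27], [0.08, 0, -0.34], [0.1, 0, -0.41], [0.11, 0, -0.48], [0.13, 0, -0.54], [0.14, 0, -0.6], [0.16, 0, -0.67], [0.17, 0, -0.74], [0.19, 0, -0.81], [0.19, 0, -0.81], [0.19, 0, -0.81]], rotation=[[0, 0.07, 0], [0, 0.15, 0], [0, 0.22, 0], [0, 0.3, 0], [0, 0.38, 0], [0, 0.46, 0], [0, 0.53, 0], [0, 0.61, 0], [0, 0.69, 0], [0, 0.77, 0], [0, 0.85, 0], [0, 0.92, 0], [0, 1, 0], [0, 1, 0]])

```text
time: 60.55
ee_pos: [0.4614, 0.0503, 0.4388]
orientation: [[-0.154, -0.002, 0.988], [-0.988, -0.0, -0.154], [0.0, -1.0, -0.002]]
wrist_force: [0.2, 0.0, -1.8]
gripper_width: 0.0598
```

Request:
servo_tool(gripper=[255, 255, 255, 255, 255, 255, 255, 255, 255, 255, 255, 255, 255, 255], linear=[[0.06, 0, 0], [0.13, 0, 0.01], [0.19, 0, 0.02], [0.26, 0, 0.03], [0.32, 0, 0.03], [0.38, 0, 0.04], [0.45, 0, 0.05], [0.51, 0, 0.05], [0.57, 0, 0.06], [0.64, 0, 0.07], [0.7, 0, 0.07], [0.76, 0, 0.08], [0.76, 0, 0.08], [0.76, 0, 0.08]], rotation=[[0, 0.07, 0], [0, 0.15, 0], [0, 0.22, 0], [0, 0.3, 0], [0, 0.38, 0], [0, 0.46, 0], [0, 0.53, 0], [0, 0.61, 0], [0, 0.69, 0], [0, 0.77, 0], [0, 0.85, 0], [0, 0.92, 0], [0, 1, 0], [0, 1, 0]])

```text
time: 61.72
ee_pos: [0.4509, -0.1781, 0.4389]
orientation: [[-0.989, -0.001, -0.15], [0.15, 0.001, -0.989], [0.001, -1.0, -0.001]]
wrist_force: [1.2, 1.1, -1.7]
gripper_width: 0.06
```

```bash
python3 - <<'E'
from h import *
s=observe();print(s["time"],s["ee_pos"],s["joint_pos"],s["gripper_width"]);print(s["orientation"])
R=horiz(-10,-100);p=RK(0,-.066,.345)+.0135*R[:,1];print(p)
plan([((.43,-.24,.44),R)])
E
```

```text
61.7167 [ 0.4509 -0.1781  0.4389] [-0.4518  0.0929  1.2394  0.0001  1.8109  1.2698] 0.060046877886791715
[[-0.9887 -0.0014 -0.1502]
 [ 0.1502  0.0008 -0.9887]
 [ 0.0015 -1.     -0.0006]]
[ 0.4438 -0.4334  0.345 ]
lin [0.038, -0.004, 0.214] rot [0.012, 0.012, 1.001] rows>=12.6 world [0.43, -0.24, 0.44]
```

Request:
servo_tool(gripper=[255, 255, 255, 255, 255, 255, 255, 255, 255, 255, 255, 255, 255, 255, 255, 255], linear=[[0, 0, 0.02], [0, 0, 0.05], [0.01, 0, 0.08], [0.02, 0, 0.11], [0.03, 0, 0.14], [0.04, 0, 0.17], [0.04, 0, 0.21], [0.04, 0, 0.21], [0.04, 0, 0.21], [0.04, 0, 0.21], [0.04, 0, 0.21], [0.04, 0, 0.21], [0.04, 0, 0.21], [0.04, 0, 0.21], [0.04, 0, 0.21], [0.04, 0, 0.21]], rotation=[[0, 0, 0.06], [0, 0, 0.13], [0, 0, 0.2], [0, 0, 0.27], [0, 0, 0.34], [0, 0, 0.41], [0, 0, 0.48], [0, 0, 0.55], [0, 0, 0.62], [0, 0, 0.69], [0, 0, 0.76], [0, 0, 0.83], [0, 0, 0.9], [0, 0, 0.97], [0.012, 0.012, 1], [0.012, 0.012, 1]])

```text
time: 63.05
ee_pos: [0.4291, -0.2377, 0.437]
orientation: [[-0.0, 0.984, -0.176], [-0.005, -0.176, -0.984], [-1.0, 0.001, 0.005]]
wrist_force: [0.1, -0.1, -3.2]
gripper_width: 0.0599
```

```bash
python3 - <<'E'
from h import *
s=observe();print(s["time"],s["ee_pos"],s["joint_pos"],s["gripper_width"]);print(s["orientation"])
R=horiz(-10,-100);p=RK(0,-.066,.345)+.0135*R[:,1];print(p)
plan([((p[0],p[1],.40),R),(p,R)])
E
```

```text
63.05 [ 0.4291 -0.2377  0.437 ] [-1.0098 -0.4034  2.282   1.8404  0.8754 -0.4109] 0.05985918211910029
[[-0.      0.9844 -0.1757]
 [-0.0046 -0.1757 -0.9844]
 [-1.      0.0008  0.0046]]
[ 0.4438 -0.4334  0.345 ]
lin [0.126, 0.163, 0.633] rot [-0.001, 0.003, -0.001] rows>=4.8 world [0.444, -0.433, 0.4]
lin [0.31, 0.162, 0.632] rot [-0.001, 0.003, -0.001] rows>=1.3 world [0.444, -0.433, 0.345]
```

Request:
servo_tool(gripper=[255, 255, 255, 255, 255, 255, 255, 255, 255, 255, 255, 255, 255], linear=[[0, 0.02, 0.07], [0, 0.04, 0.15], [0, 0.06, 0.23], [0.02, 0.08, 0.31], [0.05, 0.1, 0.39], [0.08, 0.12, 0.47], [0.1, 0.14, 0.55], [0.13, 0.16, 0.63], [0.19, 0.16, 0.63], [0.25, 0.16, 0.63], [0.31, 0.16, 0.63], [0.31, 0.16, 0.63], [0.31, 0.16, 0.63]], rotation=[[0, 0.003, 0], [0, 0.003, 0], [0, 0.003, 0], [0, 0.003, 0], [0, 0.003, 0], [0, 0.003, 0], [0, 0.003, 0], [0, 0.003, 0], [0, 0.003, 0], [0, 0.003, 0], [0, 0.003, 0], [0, 0.003, 0], [0, 0.003, 0]])

```text
time: 64.13
ee_pos: [0.4444, -0.4323, 0.3466]
orientation: [[-0.003, 0.985, -0.171], [0.003, -0.171, -0.985], [-1.0, -0.003, -0.003]]
wrist_force: [0.3, -0.9, -2.9]
gripper_width: 0.0598
```

```bash
sed -i 's/\.0153/.0135/g' see.py; python3 see.py; python3 - <<'E'
from h import *
im=np.load("last_scene.npy").astype(int)
# wood-coloured blob near handle: column centre per row
m=(im[...,0]-im[...,2]>45)&(im[...,0]>90)
for r in range(112,158,5):
    c=np.nonzero(m[r,322:352])[0]+322;print(r,(c.min(),c.max(),len(c)) if len(c) else None,end=" ")
E
```

```text
64.1333 [ 0.4444 -0.4323  0.3466] [-1.2255  0.1906  1.9912  1.8835  1.152  -0.6745] 0.05978253504961091
[[-0.0026  0.9853 -0.1709]
 [ 0.0031 -0.1709 -0.9853]
 [-1.     -0.0031 -0.0026]]
scene mallet_1 [(0.51, [159.0, 311.7]), (0.48, [114.6, 343.8])]
scene mallet_1_butt [(0.49, [189.0, 313.1])]
scene ring_left [(0.56, [159.5, 311.3])]
scene ring_right [(0.74, [157.1, 337.7]), (0.31, [192.0, 319.4])]
scene model: ringL [161.4538 312.4359] ringR [155.5934 336.5978]
 head [110.868  341.0104] butt [146.3757 337.3755]
top mallet_1 [(0.83, [211.1, 383.4]), (0.62, [218.8, 341.4]), (0.46, [211.6, 346.2])]
top mallet_1_butt [(0.64, [236.0, 333.6])]
top ring_left [(0.66, [216.3, 343.1]), (0.28, [239.1, 372.2])]
top ring_right [(0.75, [238.2, 374.0])]
top model: ringL [220.0463 342.3065] ringR [238.3059 371.5199]
 head [208.9161 383.8369] butt [232.3089 373.6468]
112 None 117 None 122 (np.int64(337), np.int64(342), 6) 127 (np.int64(337), np.int64(341), 5) 132 (np.int64(336), np.int64(351), 7) 137 (np.int64(335), np.int64(351), 8) 142 (np.int64(334), np.int64(339), 6) 147 (np.int64(336), np.int64(337), 2) 152 (np.int64(324), np.int64(330), 7) 157 (np.int64(343), np.int64(348), 6)
```

Request:
servo_tool(gripper=[255, 255, 255], linear=[[0, -0.002, 0], [0, -0.002, 0], [0, -0.002, 0]], rotation=[[0, 0, -0.03], [0, 0, -0.03], [0, 0, -0.03]])

```text
time: 64.88
ee_pos: [0.4432, -0.4327, 0.3476]
orientation: [[-0.044, 0.984, -0.174], [0.011, -0.174, -0.985], [-0.999, -0.045, -0.004]]
wrist_force: [-0.2, -1.0, -1.4]
gripper_width: 0.06
```

```bash
python3 see.py | grep -v top; python3 - <<'E'
from h import *
im=np.load("last_scene.npy").astype(int)
m=(im[...,0]-im[...,2]>40)&(im[...,0]>85)
for r in range(118,152,3):
    c=np.nonzero(m[r,328:347])[0]+328;print(r,(c.min(),c.max(),len(c)) if len(c) else None,end=" ")
o=[]
for n,P in(("scene",RK(0,-.04,.19)),("top",RK(0,-.03,.19))):
    r=proj(n,P).astype(int);a=np.load(f"last_{n}.npy")[r[0]-40:r[0]+40,r[1]-40:r[1]+40,::-1];o.append(cv2.resize(a,(400,400),interpolation=cv2.INTER_CUBIC));print(n,r)
cv2.imwrite("pics/d4.png",np.hstack(o))
E
```

```text
64.8833 [ 0.4432 -0.4327  0.3476] [-1.2271  0.168   1.983   1.8335  1.1164 -0.6255] 0.06002664079634088
[[-0.0441  0.9838 -0.1739]
 [ 0.0115 -0.1736 -0.9848]
 [-0.999  -0.0454 -0.0036]]
scene mallet_1 [(0.56, [158.4, 311.4]), (0.27, [151.0, 268.3])]
scene mallet_1_butt [(0.82, [188.7, 310.8])]
scene ring_left [(0.63, [161.0, 314.4])]
scene ring_right [(0.98, [155.5, 338.0]), (0.25, [111.9, 343.4])]
scene model: ringL [161.4538 312.4359] ringR [155.5934 336.5978]
 head [110.5001 341.3776] butt [146.3521 339.0256]
 head [208.9517 384.0444] butt [233.6337 373.3783]
118 None 121 (np.int64(338), np.int64(343), 6) 124 (np.int64(338), np.int64(346), 7) 127 (np.int64(337), np.int64(342), 6) 130 (np.int64(337), np.int64(342), 6) 133 (np.int64(337), np.int64(341), 5) 136 (np.int64(336), np.int64(341), 6) 139 (np.int64(336), np.int64(341), 6) 142 (np.int64(336), np.int64(340), 5) 145 (np.int64(335), np.int64(340), 6) 148 None 151 None scene [148 332]
top [228 365]
```

Request:
servo_tool(gripper=[255, 255, 255, 255, 255, 255, 255], linear=[[0.05, 0.002, 0], [0.1, 0.004, 0], [0.15, 0.006, 0], [0.19, 0.008, 0], [0.22, 0.01, 0], [0.22, 0.01, 0], [0.22, 0.01, 0]], rotation=[[0, 0, 0], [0, 0, 0], [0, 0, 0], [0, 0, 0], [0, 0, 0], [0, 0, 0], [0, 0, 0]])

```text
time: 65.97
ee_pos: [0.4432, -0.4325, 0.2809]
orientation: [[-0.046, 0.984, -0.174], [0.013, -0.174, -0.985], [-0.999, -0.047, -0.005]]
wrist_force: [0.1, 0.2, -2.4]
gripper_width: 0.0599
```

```bash
python3 see.py | grep -v top; python3 - <<'E'
from h import *
im=np.load("last_scene.npy").astype(int)
m=(im[...,0]-im[...,2]>40)&(im[...,0]>85)
for r in range(130,185,3):
    c=np.nonzero(m[r,328:347])[0]+328;print(r,(c.min(),c.max(),len(c)) if len(c) else None,end=" ")
E
```

```text
65.9667 [ 0.4432 -0.4325  0.2809] [-1.2268  0.2914  2.0258  1.9053  1.1642 -0.7982] 0.05993487164504977
[[-0.0455  0.9837 -0.1739]
 [ 0.0134 -0.1735 -0.9847]
 [-0.9989 -0.0472 -0.0052]]
scene mallet_1 [(0.75, [128.7, 339.4]), (0.64, [159.0, 311.9])]
scene mallet_1_butt []
scene ring_left []
scene ring_right [(0.86, [155.5, 337.0]), (0.56, [157.2, 309.0])]
scene model: ringL [161.4538 312.4359] ringR [155.5934 336.5978]
 head [126.6972 339.6674] butt [161.2407 337.4522]
 head [219.792  379.2978] butt [242.8977 369.2528]
130 None 133 None 136 (np.int64(337), np.int64(341), 5) 139 (np.int64(336), np.int64(341), 6) 142 (np.int64(336), np.int64(340), 5) 145 (np.int64(336), np.int64(340), 5) 148 (np.int64(335), np.int64(340), 6) 151 (np.int64(335), np.int64(339), 5) 154 (np.int64(328), np.int64(341), 14) 157 (np.int64(335), np.int64(346), 9) 160 (np.int64(328), np.int64(346), 6) 163 (np.int64(328), np.int64(346), 19) 166 (np.int64(339), np.int64(346), 8) 169 (np.int64(328), np.int64(328), 1) 172 (np.int64(328), np.int64(346), 2) 175 (np.int64(345), np.int64(346), 2) 178 (np.int64(345), np.int64(346), 2) 181 None 184 None
```

Request:
servo_tool(gripper=[255, 255, 255, 255, 255, 255, 255], linear=[[0.05, 0.002, 0], [0.1, 0.004, 0], [0.15, 0.007, 0], [0.2, 0.009, 0], [0.25, 0.012, 0], [0.29, 0.013, 0], [0.29, 0.013, 0]], rotation=[[0, 0, 0], [0, 0, 0], [0, 0, 0], [0, 0, 0], [0, 0, 0], [0, 0, 0], [0, 0, 0]])

```text
time: 67.05
ee_pos: [0.4428, -0.4316, 0.1916]
orientation: [[-0.047, 0.984, -0.174], [0.016, -0.174, -0.985], [-0.999, -0.049, -0.007]]
wrist_force: [-1.4, 0.0, -2.6]
gripper_width: 0.0595
```

Request:
servo_tool(gripper=[255, 255, 255, 255, 255], linear=[[0.01, 0, 0], [0.02, 0.001, 0], [0.03, 0.001, 0], [0.035, 0.001, 0], [0.035, 0.001, 0]], rotation=[[0, 0, 0], [0, 0, 0], [0, 0, 0], [0, 0, 0], [0, 0, 0]])

```text
time: 67.47
ee_pos: [0.4428, -0.4319, 0.1834]
orientation: [[-0.045, 0.984, -0.174], [0.013, -0.174, -0.985], [-0.999, -0.047, -0.005]]
wrist_force: [0.6, -0.4, -2.4]
gripper_width: 0.0597
```

Request:
servo_tool(gripper=[255, 255, 255, 255, 255], linear=[[0.008, 0, 0], [0.014, 0, 0], [0.02, 0, 0], [0.024, 0, 0], [0.024, 0, 0]], rotation=[[0, 0, 0], [0, 0, 0], [0, 0, 0], [0, 0, 0], [0, 0, 0]])

```text
time: 67.88
ee_pos: [0.4425, -0.4317, 0.1758]
orientation: [[-0.046, 0.984, -0.174], [0.013, -0.174, -0.985], [-0.999, -0.047, -0.005]]
wrist_force: [0.8, 0.2, -3.4]
gripper_width: 0.06
```

Request:
servo_tool(gripper=[255, 255, 255, 255, 255], linear=[[0.005, 0, 0], [0.01, 0, 0], [0.014, 0, 0], [0.017, 0, 0], [0.017, 0, 0]], rotation=[[0, 0, 0], [0, 0, 0], [0, 0, 0], [0, 0, 0], [0, 0, 0]])

```text
time: 68.3
ee_pos: [0.4424, -0.4318, 0.1734]
orientation: [[-0.04, 0.984, -0.173], [0.01, -0.173, -0.985], [-0.999, -0.041, -0.003]]
wrist_force: [-7.3, 7.1, 14.9]
gripper_width: 0.0598
```

Request:
servo_tool(gripper=[0, 0, 0, 0, 0, 0, 0, 0, 0, 0, 0, 0, 0, 0, 0, 0], linear=[[-0.01, 0, 0], [-0.01, 0, 0], [-0.01, 0, 0], [-0.01, 0, 0], [-0.01, 0, 0], [-0.01, 0, 0], [-0.02, -0.02, 0], [-0.03, -0.06, 0], [-0.05, -0.1, 0], [-0.08, -0.15, 0], [-0.15, -0.17, 0], [-0.25, -0.17, 0], [-0.35, -0.17, 0], [-0.45, -0.17, 0], [-0.55, -0.17, 0], [-0.55, -0.17, 0]], rotation=[[0, 0, 0], [0, 0, 0], [0, 0, 0], [0, 0, 0], [0, 0, 0], [0, 0, 0], [0, 0, 0], [0, 0, 0], [0, 0, 0], [0, 0, 0], [0, 0, 0], [0, 0, 0], [0, 0, 0], [0, 0, 0], [0, 0, 0], [0, 0, 0]])

```text
time: 69.63
ee_pos: [0.3995, -0.4253, 0.3441]
orientation: [[-0.043, 0.984, -0.174], [0.005, -0.174, -0.985], [-0.999, -0.043, 0.002]]
wrist_force: [0.5, -0.2, 1.0]
gripper_width: 0.0939
```

```bash
python3 see.py; python3 - <<'E'
from h import *
# hatch check marks & any other red cartons
for n in("scene","top"):
    camera(n)
    for q in("carton_1","outer_door_grip","inner_door_grip"):
        print(n,q,[(round(d["conf"],2),np.round(d["location"],1).tolist()) for d in mark_of(q,n)])
    print(n,"model outer shut",proj(n,H(0,-.023,.23)),"inner shut",proj(n,H(-.05,-.098,.23)),"heads seated",proj(n,RK(0,.066,.174)),proj(n,RK(0,-.066,.174)),"butts",proj(n,RK(0,.066,.024)),proj(n,RK(0,-.066,.024)))
a=np.load("last_scene.npy")[130:240,200:350,::-1];b=np.load("last_top.npy")[150:260,250:400,::-1]
cv2.imwrite("pics/fin.png",np.vstack([cv2.resize(x,(409,300),interpolation=cv2.INTER_CUBIC) for x in(a,b)]))
E
```

```text
69.6333 [ 0.3995 -0.4253  0.3441] [-1.3234  0.125   2.0453  1.7821  1.1998 -0.6323] 0.09390168258350828
[[-0.0429  0.9838 -0.1741]
 [ 0.0053 -0.174  -0.9847]
 [-0.9991 -0.0432  0.0023]]
scene mallet_1 [(0.84, [155.2, 312.6]), (0.55, [152.0, 338.5])]
scene mallet_1_butt [(0.69, [190.2, 310.8])]
scene ring_left [(0.79, [160.9, 311.0]), (0.2, [153.6, 334.7])]
scene ring_right [(0.77, [158.1, 338.2])]
scene model: ringL [161.4538 312.4359] ringR [155.5934 336.5978]
 head [113.1289 351.1608] butt [149.441  348.3972]
top mallet_1 [(0.6, [239.7, 373.7]), (0.58, [214.2, 346.4]), (0.56, [232.1, 336.5])]
top mallet_1_butt [(0.63, [236.2, 337.7])]
top ring_left [(0.92, [217.4, 339.6])]
top ring_right [(0.92, [238.8, 372.8])]
top model: ringL [220.0463 342.3065] ringR [238.3059 371.5199]
 head [219.1103 380.8554] butt [243.4066 370.529 ]
scene carton_1 [(0.72, [241.1, 224.5])]
scene outer_door_grip [(0.85, [159.4, 245.6])]
scene inner_door_grip [(0.51, [152.9, 265.1])]
scene model outer shut [159.0579 244.9643] inner shut [155.3073 267.3677] heads seated [157.0981 312.7541] [151.3794 337.0367] butts [190.1809 310.3368] [183.4339 333.698 ]
top carton_1 []
top outer_door_grip [(0.74, [172.8, 279.2])]
top inner_door_grip [(0.49, [182.5, 295.3])]
top model outer shut [169.3988 279.5165] inner shut [181.4088 295.5327] heads seated [217.3252 343.1368] [235.6667 372.6607] butts [237.521  336.9741] [255.2145 364.2107]
```

View pics/fin.png

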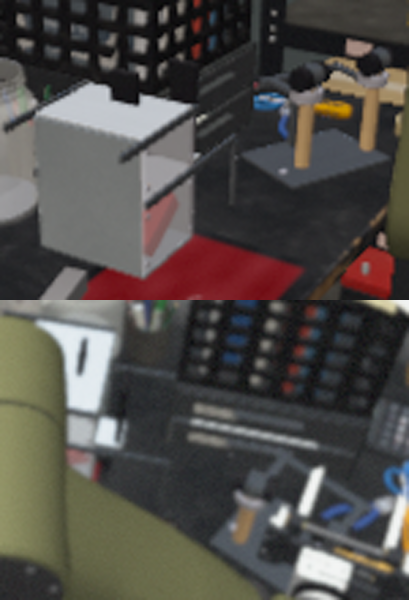

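Request:
servo_tool(gripper=[0, 0, 0, 0, 0, 0, 0, 0, 0, 0, 0, 0, 0, 0, 0, 0], linear=[[-0.07, 0, 0], [-0.14, 0, 0], [-0.2, 0, -0.08], [-0.26, 0, -0.16], [-0.33, 0, -0.24], [-0.33, 0, -0.32], [-0.33, 0, -0.4], [-0.33, 0, -0.48], [-0.33, 0, -0.56], [-0.33, 0, -0.64], [-0.33, 0, -0.72], [-0.33, 0, -0.8], [-0.33, 0, -0.8], [-0.33, 0, -0.8], [-0.33, 0, -0.8], [-0.33, 0, -0.8]], rotation=[[0, 0, -0.06], [0, 0, -0.13], [0, 0, -0.2], [0, 0, -0.27], [0, 0, -0.34], [0, 0, -0.41], [0, 0, -0.48], [0, 0, -0.55], [0, 0, -0.62], [0, 0, -0.69], [0, 0, -0.76], [0, 0, -0.83], [0, 0, -0.9], [0, 0, -0.96], [0, 0, -0.97], [0, 0, -0.97]])

```text
time: 71.87
ee_pos: [0.4467, -0.19, 0.4372]
orientation: [[-0.985, 0.0, -0.173], [0.173, 0.005, -0.985], [0.001, -1.0, -0.005]]
wrist_force: [0.1, 0.0, -0.5]
gripper_width: 0.0937
```

Request:
servo_tool(gripper=[0, 0, 0, 0, 0, 0, 0, 0, 0, 0, 0, 0, 0], linear=[[0.1, 0, -0.76], [0.1, 0, -0.76], [0.1, 0, -0.76], [0.1, 0, -0.76], [0.1, 0, -0.76], [0.1, 0, -0.76], [0.1, 0, -0.76], [0.1, 0, -0.76], [0.1, 0, -0.76], [0.1, 0, -0.76], [0.1, 0, -0.76], [0.1, 0, -0.76], [0.1, 0, -0.76]], rotation=[[0, -1, 0], [0, -1, 0], [0, -1, 0], [0, -1, 0], [0, -1, 0], [0, -1, 0], [0, -1, 0], [0, -1, 0], [0, -1, 0], [0, -1, 0], [0, -1, 0], [0, -1, 0], [0, -1, 0]])

```text
time: 72.95
ee_pos: [0.4556, 0.0393, 0.4398]
orientation: [[-0.168, 0.005, 0.986], [-0.986, 0.006, -0.168], [-0.007, -1.0, 0.004]]
wrist_force: [0.4, 0.7, 0.5]
gripper_width: 0.0939
```

Request:
servo_tool(gripper=[0, 0, 0, 0, 0, 0, 0, 0, 0, 0, 0, 0, 0], linear=[[-0.95, 0, -0.25], [-0.95, 0, -0.25], [-0.95, 0, -0.25], [-0.95, 0, -0.25], [-0.95, 0, -0.25], [-0.95, 0, -0.25], [-0.95, 0, -0.25], [-0.95, 0, -0.25], [-0.95, 0, -0.25], [-0.95, 0, -0.25], [-0.95, 0, -0.25], [-0.95, 0, -0.25], [-0.95, 0, -0.25]], rotation=[[0, 0, 0], [0, 0, 0], [0, 0, 0], [0, 0, 0], [0, 0, 0], [0, 0, 0], [0, 0, 0], [0, 0, 0], [0, 0, 0], [0, 0, 0], [0, 0, 0], [0, 0, 0], [0, 0, 0]])

```text
time: 74.03
ee_pos: [0.432, 0.3324, 0.4412]
orientation: [[-0.176, 0.002, 0.984], [-0.984, 0.005, -0.176], [-0.006, -1.0, 0.001]]
wrist_force: [0.9, -0.4, 0.3]
gripper_width: 0.094
```

```bash
python3 - <<'E'
from h import *
s=observe();print(s["time"],s["ee_pos"])
for n in("top","scene"):
    im=camera(n).astype(int)
    red=(im[...,0]-im[...,1:].max(2)>25)
    for nm,z0,z1 in(("locker",.012,.100),("chamber",.125,.190)):
        poly=np.array([proj(n,H(-.085,y,z))[::-1] for y,z in((.055,z0),(-.055,z0),(-.055,z1),(.055,z1))])
        m=np.zeros(red.shape,np.uint8);cv2.fillConvexPoly(m,np.round(poly).astype(np.int32),1);m=m>0
        print(n,nm,"px",m.sum(),"red",(m&red).sum())
        r,c=np.nonzero(m)
        for rr in range(r.min(),r.max()+1): print("".join("#" if red[rr,cc] and m[rr,cc] else("." if m[rr,cc] else " ") for cc in range(c.min(),c.max()+1)))
    for q in("outer_door_grip","inner_door_grip","mallet_1","mallet_1_butt","carton_1"):
        print(n,q,[(round(d["conf"],2),np.round(d["location"],1).tolist()) for d in mark_of(q,n)])
E
```

```text
74.0333 [0.432  0.3324 0.4412]
top locker px 332 red 110
....                      
..........                
.......#####....          
......############....    
......################....
......##################..
......##################..
......##################..
.......###############....
........########..........
..........................
......................... 
......................... 
    ..................... 
          ............... 
                ......... 
                      ... 
top chamber px 281 red 0
....                       
..........                 
.................          
.......................    
...........................
...........................
...........................
...........................
...........................
...........................
   ....................... 
        .................. 
             ............. 
                  ........ 
                       ... 
top outer_door_grip [(0.66, [172.1, 279.9])]
top inner_door_grip [(0.64, [180.2, 298.8])]
top mallet_1 [(0.69, [213.2, 347.5]), (0.65, [239
[... 785 characters left out ...]
        ....
           ......
          .......
         ........
       ..........
      ...........
    .............
   ..............
 ................
.................
.................
.................
.................
.................
.................
................ 
...............  
.............    
............     
...........      
.........        
........         
.......          
.....            
....             
...              
.                
scene outer_door_grip [(0.84, [157.0, 246.8])]
scene inner_door_grip [(0.7, [155.6, 265.4])]
scene mallet_1 [(0.71, [157.7, 311.7]), (0.55, [153.9, 341.3])]
scene mallet_1_butt []
scene carton_1 [(0.75, [242.1, 222.1])]
```

```bash
python3 -c "
from plant import *
print(close_job())"
```

```text
the job is handed in; nothing more can be done
None
```

The job is handed in at about 75 s of the 210 s allowed. As far as I could check, everything asked for is done. One check stayed indirect: I never saw the second carton in the locker.

- **Cartons and doors:** There were two red cartons, and I left the grey look-alike alone. I opened the outer door fully, set both cartons in the chamber and shut the outer door to its stop. Then I opened the inner door about 120 mm so they fell, and shut it to its stop. The two doors were never open together.
- **Mallets:** Both were gripped by the head, turned handle-down, lowered through a ring each until the head touched the ring, and released. The left ring was done first, then the right.

**Last checks:**
- Both heads were found within a few pixels of the seated positions in both cameras, and the last picture shows both mallets hanging upright.
- Both door tabs read shut.
- No red showed in the part of the chamber visible through the pane, and at least one carton showed in the locker. I take the second to be there too, because the carton I could see lay propped at an angle, as if on another, and the inner door shut freely to its stop.

**Disagreements:** Sliding the outer door gave up to about 23 N of sideways force, which showed my hatch angle was slightly off, and I corrected it. Opening it met its end stop at 44 N, well under the 120 N wrist limit. The network's mark for a hanging mallet's butt was unreliable in some views, so I relied on the head positions and the contact forces instead.

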